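Load a layer of the top-hat kiln

TASK

Load this layer of the kiln for the glaze firing: put the pink drip disc in the middle of the round kiln shelf, the blue jar centred on it, and the jar's own blue lid on the jar. Stand the third tall square post behind the jar, so that the three tall posts make an even triangle, and set the cone pack in front of the jar, midway between the two front posts, with its row of cones broadside to the grey terminal box at the kiln's front (the hood's spyhole comes above that box). Everything stands upright and let go; leave the two posts already on the shelf, the short round post and the brown lid where they are.

Things in the scene. Friction and masses are not known exactly. Their poses are not given: they have to be found in the camera images.
- kiln: fixed round base of a top-hat kiln, its hood off: steel-cased, 390 mm diameter, topped by a flat buff kiln shelf, 310 mm diameter, whose top is 80 mm above the bench. Origin on its axis at bench height, z up. Its -x axis points from the centre to the front, marked by a grey terminal box (100 mm wide, 52 mm high, red lamp); +x is the back.
- front_post_left: cream hollow square kiln post, 36 x 36 mm, 100 mm high, already standing on the kiln shelf at its +y front, loose: leave it. Origin at the centre of its underside, z up. In the kiln's own frame it stands at x = -62.5 mm, y = +108 mm, 125 mm from the shelf's centre.
- front_post_right: cream hollow square kiln post, 36 x 36 mm, 100 mm high, already standing on the kiln shelf at its -y front, loose: leave it. Origin at the centre of its underside, z up. In the kiln's own frame it stands at x = -62.5 mm, y = -108 mm, 125 mm from the shelf's centre.
- post: the third tall post, to be placed: cream, hollow and square like the two on the kiln shelf, 36 x 36 mm, 100 mm high, about 0.18 kg, standing upright on the ware board. Origin at the centre of its underside, z up, x and y square to its faces.
- short_post: a shorter ROUND cream post, 38 mm diameter, 50 mm high, standing on the ware board. Leave it. Origin at the centre of its underside. (The ware board is a fixed plywood sheet, 310 x 290 mm, on the half of the bench that the kiln leaves free; all seven loose things start on its top, 18 mm above the bench, about 120 mm apart.)
- disc: the drip disc: flat round salmon-pink bisque disc, 60 mm diameter, 10 mm thick, lying on the ware board. Origin at the centre of its underside, z up.
- jar: small open blue jar, about 0.15 kg: foot 42 mm diameter, belly 60 mm diameter between 16 and 40 mm height, rim 52 mm outside and 44 mm inside diameter at 56 mm height. Upright on the ware board. Origin at the centre of its underside, z up.
- lid: the jar's blue lid, knob up on the ware board: white spigot below (35 mm diameter, 6 mm deep), flange 52 mm diameter (height 6 to 9 mm at its edge, 13 mm at the knob), round knob 16 mm diameter (head 19 mm) up to 31 mm. Origin at the centre of the spigot's underside, z up. Seated, the spigot is in the jar's mouth (4 mm play all round) and the lid's origin is 50 mm above the jar's.
- brown_lid: dark brown lid of a larger jar, 66 mm flange diameter, 31 mm high with its knob, lying on the ware board: leave it. Origin at the centre of its underside.
- cones: the cone pack: a strip of dark grey clay 62 mm long (its y axis), 20 mm wide (its x axis) and 12 mm high, with three slim leaning pyrometric cones (white, green, pink) in a row along it, tips 56 mm above its underside; about 0.055 kg, upright on the ware board. Take it by the strip's 20 mm width. Origin at the centre of its underside, z up.

How it is judged:
By the outcome, as a careful person would: the job done as asked, in the order asked, and still so for the second after the job is handed in, with the robot touching nothing.
It also fails if it takes over 128 s, if anything falls off the work surface, if the arm or the gripper's body presses on something with over 40 N, if the wrist force passes 120 N, or if a joint passes its speed limit or range.

ROBOT

A 7-joint arm with a two-finger parallel gripper is mounted at the origin on the work surface. World frame = base frame: x ahead of the robot, y to its left, z up, the work surface at z = 0. Lengths are in m, angles in rad, forces in N, time in s.
With the tool pointing down it reaches from about 0.425 to 0.925 m from the base axis. Payload 6.8 kg.
Tool frame: the origin (TCP) lies between the finger pads; the fingertips stand 17 mm ahead of it and the grasp point (between the pads) lies 2 mm behind it; z points along the fingers, y is the direction in which the jaws open and shut (so a half turn about z gives the same grasp; the last joint's range is limited). The gripper opens to 85 mm and grips with 20 to 120 N. Pads are 22 mm wide; open, the fingers measure 114 mm over their backs; the gripper's body (76 mm by 85 mm) begins 54 mm behind the grasp point. The pads swing forward as they close: fully open they stand 13 mm farther back than shut.
Start: joints at [1, 0.477, 0.022, 1.555, -0.011, 1.109, -0.083], TCP at [0.301, -0.604, 0.248] pointing down, gripper open.
Joint ranges: [-2.96, 2.96], [-0.34, 2.1], [-1.41, 1.46], [0.24, 2.44], [-1.37, 4.51], [0.17, 1.92], [-2.96, 2.96]. Speed limits (rad/s): [2.39, 2.39, 3.14, 3.14, 3.14, 3.14, 3.14].

INTERFACE

Orientations are given as a unit quaternion [w, x, y, z].
In Python, from station import bot gives the robot as it stands. The module is installed in compiled form; this text tells all that it offers.
- The arm moves only by the tool carry_out, never from a script. Its argument "moves" is a list of rows, each a list of 3 entries, a list of its own where there are three numbers: the turn, a rotation vector about the tool's x, y, z in degrees, then the shift along the tool's x, y, z in cm, then the finger opening in cm, from 0 to 8.54. A call has 1 to 5 rows; each row is the pose to reach, as a shift and turn from the pose commanded when the call began, along the tool's axes at that moment; what a row does not reach only later rows make up. A row lasts 1/8 s, in which the tool goes at most 62.5 mm and 10.7 degrees, less where a joint would pass 70% of its speed; a pose out of reach is approached as far as the arm can. A call with a gripper value outside its range is refused whole. The fingers move at their own pace and stop on an object; "newtons" is the grip in N (left out, the last holds). Time passes only in rows, so rows that repeat a pose let the fingers close. It gives the time, the measured TCP pose, the force and the opening at its end, in the units of the state.
- bot.get_obs(): the state, without advancing time (a new reading comes with each control period).
- bot.read_camera(name): name is "scene" or "top" or "wrist"; returns the picture (420x560x3 uint8, red, green, blue); there is no depth.
- bot.camera_info(name): a dict with "vertical_fov" (degrees; the focal length in pixels is half the picture's height over the tangent of half this angle, whatever the lens; pixels are square), "cx", "cy" (the principal point, pixels), "position" and "attitude" of the camera in the world. Camera axes: x right, y up, looking along -z (the intrinsics and any distortion apply to the point x, -y, -z); pixel columns grow to the right and rows downward; lengths in m; the calibration is good to about 2 mm. A picture is of the moment at which its call begins: read the wrist's pose just before it. camera_info takes no time and is no camera call; for the wrist camera it gives the pose at the moment of the call.
- bot.hand_in(): hands the job in, once; it reports no verdict.
Trained networks look in the newest picture that a camera, given by its name, has taken for a name from the list of things; names that differ only in an ending like _2 or _b are one class to them, and where a whole thing is asked for, a point or a joint stands for the part that bears it (a point fixed in the world has none). Each returns a list of dicts, best first, with "score" (0 to 1); they miss things now and then, are a little off and sometimes report something else, mostly with a low value. They report only what shows in the picture. A call takes as long as a camera call.
- bot.silhouettes(label, camera): "region" (420x560 bool, what is visible of it) and "location" ([column, row] in pixels, amid what is visible of it).
The state is a dict: "t": time; "q": joint angles; "joint_vel": joint speeds; "joint_torque": joint torques, N m; "eef_pos": TCP position; "tool_rot": TCP orientation; "contact_force": force on the tool from outside, world axes, zero at the start; "torque": the same for the moment, N m; "gripper_width": opening from 0.0 (shut) to 1.0 (fully open).
Only numpy, scipy, OpenCV 4.12 (cv2) and the standard library are available. Lean on these libraries where they do the work, as an engineer would, in place of code of your own. Each camera call takes 0.05 s, during which the arm holds its last target. There are 200 camera calls.

## Working session

There is one attempt and no reset: what is moved stays moved. The work goes in short steps, Python scripts to look and compute and a tool call to move; the robot and the scene stay as the last step left them, time stands still between calls to the robot, and variables do not carry over. Pictures are saved under pics/ and viewed, about 12 in all and at most 16, crops included, and the job is handed in when it is done.

Besides the shell and the picture viewer there is one more tool, called after "Call:" as name(argument=value, ...) on one line, values as JSON. carry_out: Moves the arm, as the interface text tells. Its arguments: {"type":"object","properties":{"moves":{"type":"array"},"newtons":{"type":"number"}},"required":["moves"]}

```bash
mkdir -p pics; ls; python3 - <<'E'
from station import bot
import cv2,json
o=bot.get_obs();print(o['t'],o['eef_pos'],o['tool_rot'],o['gripper_width'])
for n in ['scene','top','wrist']:
    i=bot.camera_info(n);print(n,i)
    cv2.imwrite(f'pics/{n}0.png',bot.read_camera(n)[:,:,::-1])
E
```

```text
pics
0.0 [ 0.30107161 -0.60351421  0.24732294] [-8.66258840e-04  9.73347143e-01  2.29334935e-01 -2.76798910e-04] 0.9989002268359533
scene {'vertical_fov': 46.64077646627852, 'cx': 268.8708195952159, 'cy': 208.40063437185088, 'position': array([1.08783016, 0.3848108 , 0.72376333]), 'attitude': array([0.43033538, 0.17655281, 0.34604872, 0.81479498])}
top {'vertical_fov': 42.12961796059079, 'cx': 281.0554303023453, 'cy': 215.61334044888687, 'position': array([0.43021863, 0.00184906, 1.28002619]), 'attitude': array([ 0.71213321,  0.02446173, -0.03781979, -0.70059802])}
wrist {'vertical_fov': 61.537236050906685, 'cx': 281.93314753852087, 'cy': 202.13409105460173, 'position': array([ 0.37673399, -0.56625788,  0.37338716]), 'attitude': array([ 0.83883149, -0.13887201,  0.08785206, -0.51899741])}
```

View pics/top0.png

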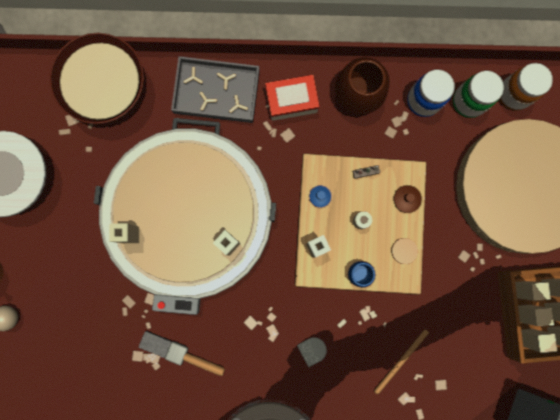

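View pics/scene0.png

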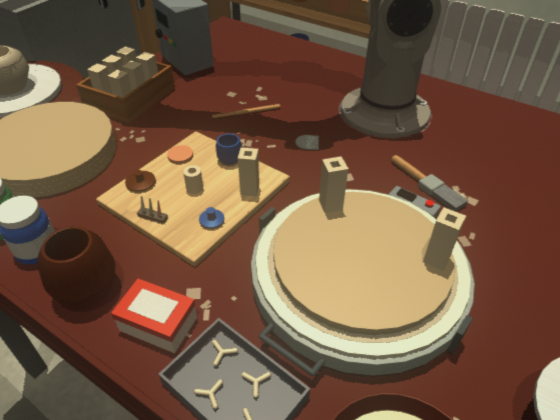

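```bash
cat > h.py <<'E'
from station import bot
import numpy as np, cv2
from scipy.spatial.transform import Rotation as R
from scipy.optimize import minimize
def rot(q): return R.from_quat(np.r_[q[1:],q[0]])
def proj(P,i):
    c=rot(i['attitude']).inv().apply(np.atleast_2d(P)-i['position'])
    f=210/np.tan(np.radians(i['vertical_fov'])/2)
    return np.c_[i['cx']-f*c[:,0]/c[:,2], i['cy']+f*c[:,1]/c[:,2]]
def unproj(px,z,i):
    px=np.atleast_2d(px);f=210/np.tan(np.radians(i['vertical_fov'])/2)
    d=rot(i['attitude']).apply(np.c_[(px[:,0]-i['cx'])/f,-(px[:,1]-i['cy'])/f,-np.ones(len(px))])
    return i['position']+d*((z-i['position'][2])/d[:,2])[:,None]
def circ(*zr):
    a=np.linspace(0,2*np.pi,40,endpoint=False)
    return np.vstack([np.c_[r*np.cos(a),r*np.sin(a),z+0*a] for z,r in zr])/1000
def box(x,y,z): return np.array([[a*x/2,b*y/2,c*z] for a in(-1,1) for b in(-1,1) for c in(0,1)])/1000
M={'jar':[circ((0,21),(16,30),(40,30),(56,26))],'lid':[circ((0,17.5),(6,26),(9,26),(13,8)),circ((13,8),(29,9.5),(31,7))],
 'disc':[circ((0,30),(10,30))],'post':[box(36,36,100)],'short_post':[circ((0,19),(50,19))],
 'brown_lid':[circ((0,33),(9,33)),circ((9,9),(31,10))],'cones':[box(20,62,12)],'shelf':[circ((80,155))]}
def mask(m,p,z,i):
    r=R.from_euler('z',p[2] if len(p)>2 else 0); k=np.zeros((420,560),np.uint8)
    for h in M[m]:
        q=proj(r.apply(h)+[p[0],p[1],z],i)
        cv2.fillConvexPoly(k,cv2.convexHull(np.round(q*16).astype(np.int32)),1,shift=4)
    return k>0
def fit(m,views,p0,z):
    "views: list of (info, region); returns pose, mean IoU"
    def cost(p):
        return -np.mean([(lambda k:(k&g).sum()/max(1,(k|g).sum()))(mask(m,p,z,i)) for i,g in views])
    s=np.vstack([p0]+[np.array(p0)+np.eye(len(p0))[j]*([.012,.012,.4][j]) for j in range(len(p0))])
    b=minimize(cost,p0,method='Nelder-Mead',options=dict(initial_simplex=s,xatol=2e-4,fatol=1e-4))
    return b.x,-b.fun
E
python3 - <<'E'
from h import *
I={n:bot.camera_info(n) for n in('top','scene')}
for n in I: bot.read_camera(n)
S={}
for l in ['jar','lid','disc','post','short_post','brown_lid','cones','kiln']:
    for n in I:
        S[l,n]=bot.silhouettes(l,n)
        print(l,n,[(round(d['score'],2),np.round(d['location']).tolist(),int(d['region'].sum())) for d in S[l,n][:4]])
import pickle;pickle.dump((I,S),open('s.pkl','wb'))
for l in ['jar','lid','disc','short_post','brown_lid']:
    if S[l,'top']:
        p0=unproj(S[l,'top'][0]['location'],.03,I['top'])[0,:2]
        for v in (['top'],['scene'],['top','scene']):
            vv=[(I[n],S[l,n][0]['region']) for n in v if S[l,n]]
            if vv: print(l,v,*fit(l,vv,p0,.018))
E
```

```text
jar top [(0.78, [361.0, 277.0], 583)]
jar scene [(0.63, [229.0, 151.0], 634)]
lid top [(0.72, [320.0, 197.0], 389)]
lid scene [(0.97, [208.0, 218.0], 372)]
disc top [(0.6, [408.0, 252.0], 594)]
disc scene [(0.81, [181.0, 153.0], 398), (0.41, [333.0, 183.0], 1319)]
post top [(0.74, [319.0, 245.0], 308)]
post scene [(0.57, [250.0, 167.0], 958)]
short_post top [(0.78, [363.0, 219.0], 258)]
short_post scene [(0.96, [195.0, 177.0], 466), (0.56, [152.0, 215.0], 395)]
brown_lid top [(0.96, [406.0, 201.0], 577)]
brown_lid scene [(0.85, [139.0, 180.0], 461)]
cones top [(0.6, [364.0, 172.0], 226)]
cones scene [(0.85, [152.0, 214.0], 419), (0.57, [440.0, 240.0], 1457), (0.36, [138.0, 180.0], 505)]
kiln top [(0.9, [190.0, 212.0], 23152), (0.18, [361.0, 276.0], 574)]
kiln scene [(0.84, [358.0, 284.0], 32740)]
jar ['top'] [ 0.41055293 -0.2045546 ] 0.9181102362204724
jar ['scene'] [ 0.41270519 -0.20387079] 0.8487282463186078
jar ['top', 'scene'] [ 0.41204134 -0.20400718] 0.8744267719277878
lid ['top'] [ 0.58818564 -0.11110816] 0.9152941176470588
lid ['scene'] [ 0.59099814 -0.11148316] 0.851258581235698
lid ['top', 'scene'] [ 0.58893733 -0.11055765] 0.8842525634106854
disc ['top'] [ 0.46539699 -0.30760569] 0.9816666666666667
disc ['scene'] [ 0.46802873 -0.30413607] 0.8943820224719101
disc ['top', 'scene'] [ 0.46543751 -0.30724277] 0.9276225037274448
short_post ['top'] [ 0.53212558 -0.20657514] 0.832258064516129
short_post ['scene'] [ 0.53352305 -0.20442915] 0.8944337811900192
short_post ['top', 'scene'] [ 0.53393929 -0.20420921] 0.8660480594261784
brown_lid ['top'] [ 0.58560563 -0.31412774] 0.8472834067547724
brown_lid ['scene'] [ 0.58294141 -0.31993182] 0.7632450331125827
brown_lid ['top', 'scene'] [ 0.58556122 -0.31543086] 0.7965803736984738
```

```bash
python3 - <<'E'
from h import *
import pickle;I,S=pickle.load(open('s.pkl','rb'))
T=cv2.imread('pics/top0.png')
for n in I:
    bot.read_camera(n)
    for l in ['front_post_left','front_post_right']:
        S[l,n]=bot.silhouettes(l,n)
        print(l,n,[(round(d['score'],2),np.round(d['location']).tolist(),int(d['region'].sum())) for d in S[l,n][:4]])
pickle.dump((I,S),open('s.pkl','wb'))
def post(vt,vs,z):
    p0=unproj(vt['location'],z+.07,I['top'])[0,:2]
    for v in ([(I['top'],vt['region'])],[(I['top'],vt['region']),(I['scene'],vs['region'])]):
        best=max((fit('post',v,[*p0,y],z) for y in(0,.4,.8,1.2)),key=lambda a:a[1]);print(best)
    return best[0]
print('post');post(S['post','top'][0],S['post','scene'][0],.018)
def near(l,n,c): return min(S[l,n],key=lambda d:np.hypot(*(np.array(d['location'])-c)))
try:
    a=post(near('front_post_left','top',(121,232)),near('front_post_left','scene',(440,240)),.08)
    b=post(near('front_post_left','top',(227,242)),near('front_post_left','scene',(333,185)),.08)
    d=a[:2]-b[:2];print('dist',np.hypot(*d)); yaw=np.arctan2(d[1],d[0])-np.pi/2
    c=(a+b)[:2]/2+.0625*np.array([np.cos(yaw),np.sin(yaw)]);print('kiln from posts',c,np.degrees(yaw))
except Exception as e: print(e)
# shelf circle from colour edge
hsv=cv2.cvtColor(T,cv2.COLOR_BGR2HSV);print(hsv[190,180],hsv[150,130],hsv[140,150])
k=((hsv[:,:,1]>85)&(hsv[:,:,0]>8)&(hsv[:,:,0]<22)&(hsv[:,:,2]>110)).astype(np.uint8);k[:,285:]=0
n_,lab,st,ce=cv2.connectedComponentsWithStats(k);j=lab[180,180];print(st[j])
cn=max(cv2.findContours((lab==j).astype(np.uint8),0,1)[0],key=len)
h=cv2.convexHull(cn);W=unproj(h[:,0].astype(float)+0.,.08,I['top'])[:,:2]
A=np.c_[2*W,np.ones(len(W))];s=np.linalg.lstsq(A,(W**2).sum(1),rcond=None)[0];print('shelf',s[:2],np.sqrt(s[2]+s[:2]@s[:2]))
m=np.zeros((420,560),np.uint8);cv2.fillConvexPoly(m,h,1);print(fit('shelf',[(I['top'],m>0)],s[:2],0))
print('box', unproj([[176,304],[152,297],[200,300]],.052,I['top']))
g=S['cones','top'][0]['region'];print(cv2.minAreaRect(np.argwhere(g)[:,::-1].astype(np.float32)))
cv2.imwrite('pics/c0.png',cv2.resize(T[130:310,90:440],None,fx=2.28,fy=2.28,interpolation=cv2.INTER_CUBIC))
E
```

```text
front_post_left top [(0.8, [127.0, 229.0], 514), (0.16, [360.0, 220.0], 242)]
front_post_right top [(0.57, [223.0, 242.0], 403)]
front_post_left scene [(0.69, [444.0, 240.0], 1448), (0.22, [226.0, 148.0], 624)]
front_post_right scene [(0.64, [333.0, 182.0], 1317)]
post
(array([ 0.47051212, -0.10327398,  0.47155035]), np.float64(0.8438356164383561))
(array([ 0.47088848, -0.10140053,  0.48180993]), np.float64(0.8930907704458182))
(array([0.48900452, 0.3069933 , 1.51835914]), np.float64(0.866779089376054))
(array([0.4898737 , 0.30979736, 1.58180675]), np.float64(0.8854667287701395))
(array([0.48900452, 0.3069933 , 1.51835914]), np.float64(0.866779089376054))
(array([0.48900452, 0.3069933 , 1.51835914]), np.float64(0.433389544688027))
dist 0.0029356817126733894
kiln from posts [0.54913695 0.28989079] -17.221865405624005
[ 19  95 205] [ 27  31 147] [ 37  32 207]
[  113   143   131   137 10422]
shelf [0.54407463 0.1988392 ] 0.15177169701728144
(array([0.54521052, 0.20186113]), np.float64(0.7720217183008623))
box [[0.33781143 0.2097909  0.052     ]
 [0.35245358 0.263421   0.052     ]
 [0.34736241 0.15687813 0.052     ]]
((366.1922912597656, 171.46153259277344), (8.825225830078125, 26.475679397583008), 78.69007110595703)
```

View pics/c0.png

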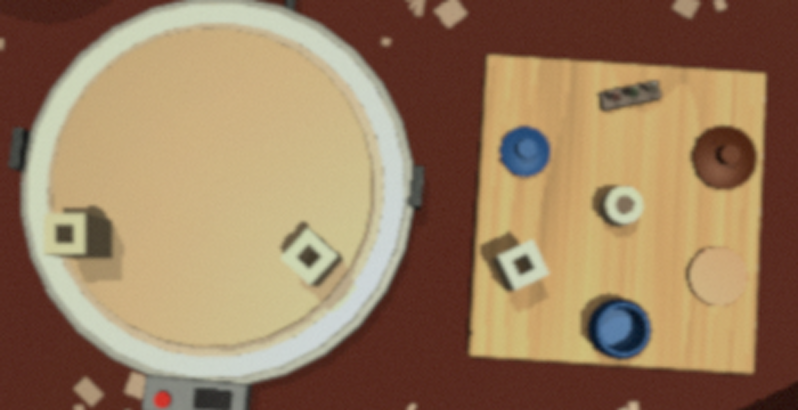

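```bash
python3 - <<'E'
from h import *
import pickle;I,S=pickle.load(open('s.pkl','rb'))
def post(l):
    v=[(I[n],S[l,n][0]['region']) for n in I]
    p0=unproj(S[l,'top'][0]['location'],.15,I['top'])[0,:2]
    b=max((fit('post',v,[*p0,y],.08) for y in(0,.4,.8,1.2)),key=lambda a:a[1]);print(l,b);return b[0]
a=post('front_post_left');b=post('front_post_right')
d=a[:2]-b[:2];print('dist',np.hypot(*d)); yaw=np.arctan2(d[1],d[0])-np.pi/2
c=(a+b)[:2]/2+.0625*np.array([np.cos(yaw),np.sin(yaw)]);print('kiln from posts',c,np.degrees(yaw))
T=cv2.imread('pics/top0.png')
# shelf edge: radial search for saturation drop around approx centre, excluding front posts
sat=cv2.GaussianBlur(cv2.cvtColor(T,cv2.COLOR_BGR2HSV)[:,:,1].astype(np.float32),(3,3),0)
c0=np.array([.545,.2]);W=[]
for t in np.radians(np.arange(-100,100,4)):
    rr=np.arange(.135,.175,.001);P=np.c_[c0[0]+rr*np.cos(t),c0[1]+rr*np.sin(t),0*rr+.08]
    q=proj(P,I['top']).astype(np.float32);v=cv2.remap(sat,q[:,0],q[:,1],1)[:,0];j=np.argmin(np.gradient(v));W.append(P[j,:2])
W=np.array(W)
for _ in range(4):
    s=np.linalg.lstsq(np.c_[2*W,np.ones(len(W))],(W**2).sum(1),rcond=None)[0];r=np.sqrt(s[2]+s[:2]@s[:2])
    e=abs(np.hypot(*(W-s[:2]).T)-r);W=W[e<max(.002,2*np.median(e))]
print('shelf circle',s[:2],r,len(W))
# cones strip
for z in(.03,):
  m=S['cones','top'][0]['region'];q=unproj(np.argwhere(m)[:,::-1],z,I['top'])[:,:2];x,yv=q.mean(0),np.linalg.eigh(np.cov(q.T))[1][:,1];print('cones',x,np.degrees(np.arctan2(yv[1],yv[0])))
E
```

```text
front_post_left (array([0.4898737 , 0.30979736, 1.58180675]), np.float64(0.8854667287701395))
front_post_right (array([0.47150232, 0.09332053, 0.8432458 ]), np.float64(0.9436711436711437))
dist 0.21725497577400682
kiln from posts [0.54296415 0.19627386] -4.850802800863726
shelf circle [0.54090244 0.19250774] 0.16081126766171455 50
cones [ 0.64751564 -0.21658841] 104.09762156510003
```

```bash
cat >> h.py <<'E'
def go(xyz,yaw=None):
    o=bot.get_obs();r=rot(o['tool_rot']);m=r.as_matrix()
    y0=np.degrees(np.arctan2(m[1,0],m[0,0]))
    tgt=r if yaw is None else R.from_euler('z',yaw,degrees=True)*R.from_euler('x',180,degrees=True)
    print('t %.2f tcp'%o['t'],np.round(o['eef_pos'],4),'yaw %.1f'%y0,'w %.3f'%o['gripper_width'],'F',np.round(o['contact_force'],1))
    print('turn',np.round((r.inv()*tgt).as_rotvec(degrees=True),1),'shift cm',np.round(r.inv().apply(np.array(xyz)-o['eef_pos'])*100,2))
def look(l,p0,z,name=None):
    i=bot.camera_info('wrist');im=bot.read_camera('wrist')
    if name: cv2.imwrite(f'pics/{name}.png',im[:,:,::-1])
    if l:
        d=bot.silhouettes(l,'wrist');print([(round(e['score'],2),np.round(e['location']),int(e['region'].sum())) for e in d[:3]])
        m=l if l in M else 'post'
        if d: 
            f=fit(m,[(i,d[0]['region'])],p0,z);print(l,np.round(f[0],4),'IoU %.3f'%f[1])
    return i,im
E
python3 -c "
from h import *
go([.4655,-.307,.14],90)"
```

```text
t 1.35 tcp [ 0.3014 -0.604   0.2483] yaw 26.5 w 1.000 F [ 0.4 -0.1  0.2]
turn [  0.   -0.  -63.5] shift cm [ 27.95 -19.25  10.83]
```

Call:
carry_out(moves=[[[0,0,-10],[5,-3.4,1],8.5],[[0,0,-20],[10,-6.9,3],8.5],[[0,0,-30],[15,-10.3,5],8.5],[[0,0,-40],[20,-13.8,7],8.5],[[0,0,-50],[25,-17.2,9],8.5]], newtons=40)

```text
t: 1.98
eef_pos: [0.4464, -0.3418, 0.16]
tool_rot: [0.001, 0.784, 0.621, 0.0]
contact_force: [0.8, -0.3, -0.1]
gripper_width: 1.0
```

```bash
python3 -c "
from h import *
go([.4655,-.307,.14],90)
look('disc',[.4655,-.307],.018,'w1')"
```

```text
t 1.98 tcp [ 0.4464 -0.3418  0.16  ] yaw 76.8 w 1.000 F [ 0.8 -0.3 -0.1]
turn [  0.1   0.  -13.2] shift cm [3.83 1.06 2.  ]
[(0.95, array([295., 143.]), 5232)]
disc [ 0.4656 -0.3057] IoU 0.968
```

View pics/w1.png

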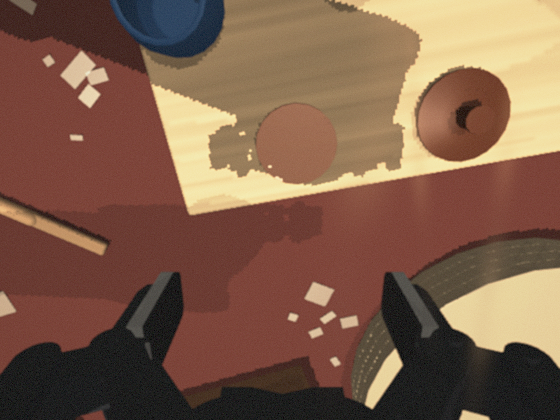

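Call:
carry_out(moves=[[[0,0,-6.6],[2,0.5,4],7.6],[[0,0,-13.2],[3.96,1.04,8],7.6],[[0,0,-13.2],[3.96,1.04,10.5],7.6],[[0,0,-13.2],[3.96,1.04,12.5],7.6],[[0,0,-13.2],[3.96,1.04,12.5],7.6]])

```text
t: 2.7
eef_pos: [0.4639, -0.3072, 0.034]
tool_rot: [-0.001, 0.709, 0.705, -0.001]
contact_force: [-0.3, 0.6, 0.8]
gripper_width: 0.887
```

Call:
carry_out(moves=[[[0,0,0],[0,0,0],5],[[0,0,0],[0,0,0],5],[[0,0,0],[0,0,0],5],[[0,0,0],[0,0,0],5],[[0,0,0],[0,0,0],5]])

```text
t: 3.32
eef_pos: [0.4655, -0.3079, 0.0366]
tool_rot: [0.001, 0.709, 0.705, 0.0]
contact_force: [-1.8, -0.1, 6.3]
gripper_width: 0.661
```

```bash
python3 -c "
from h import *
go([.543,.196,.2],85)
look(None,0,0,'w2')"
```

```text
t 3.33 tcp [ 0.4655 -0.3079  0.0366] yaw 89.7 w 0.661 F [-1.8 -0.1  6.3]
turn [0.1 0.1 4.7] shift cm [ 50.41   7.5  -16.4 ]
```

View pics/w2.png

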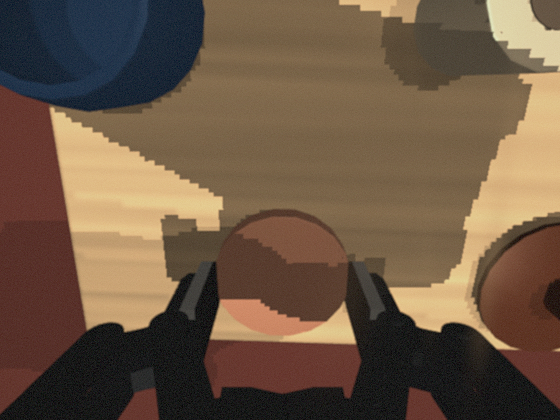

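Call:
carry_out(moves=[[[0,0,0],[0,0,-0.1],4.5],[[0,0,0],[0,0,-0.1],4.5],[[0,0,0],[0,0,-0.2],4.5],[[0,0,0],[0,0,-2],4.5],[[0,0,0],[0,0,-3],4.5]])

```text
t: 4.0
eef_pos: [0.4655, -0.3075, 0.0667]
tool_rot: [0.001, 0.709, 0.705, 0.0]
contact_force: [0.5, 0.7, 0.1]
gripper_width: 0.658
```

```bash
python3 -c "
from h import *
go([.543,.196,.2],85)
look('disc',[.4655,-.306],.04,'w3')"
```

```text
t 4.00 tcp [ 0.4655 -0.3075  0.0667] yaw 89.7 w 0.658 F [0.5 0.7 0.1]
turn [0.1 0.  4.7] shift cm [ 50.38   7.52 -13.36]
[(0.75, array([281., 271.]), 13308)]
disc [ 0.4658 -0.3096] IoU 0.948
```

View pics/w3.png

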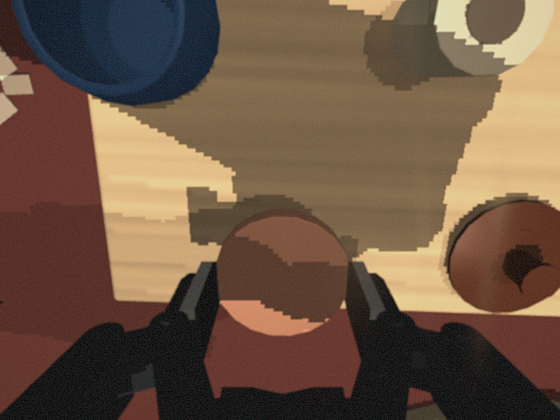

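Call:
carry_out(moves=[[[0,0,0],[0,0,-5],4.5],[[0,0,0],[3,0.6,-10],4.5],[[0,0,0],[7,1.5,-14.5],4.5],[[0,0,0],[12.5,2.5,-17],4.5],[[0,0,0],[18.3,3.5,-17.3],4.5]])

```text
t: 4.72
eef_pos: [0.5021, -0.1233, 0.2406]
tool_rot: [0.002, 0.709, 0.705, 0.001]
contact_force: [1.1, -1.3, -0.9]
gripper_width: 0.66
```

Call:
carry_out(moves=[[[0,0,1.5],[5.5,1.2,0],4.5],[[0,0,3],[11,2.4,0],4.5],[[0,0,4.5],[16.5,3.6,0],4.5],[[0,0,4.7],[18.5,4,0],4.5],[[0,0,4.7],[18.5,4,0],4.5]])

```text
t: 5.35
eef_pos: [0.5415, 0.0624, 0.2381]
tool_rot: [-0.0, 0.736, 0.677, 0.0]
contact_force: [0.4, -0.6, -1.4]
gripper_width: 0.658
```

```bash
python3 -c "
from h import *
go([.543,.196,.12],85)
i,im=look(None,0,0,'w4')
for l in ['front_post_left','front_post_right','kiln']:
  d=bot.silhouettes(l,'wrist')
  print(l,[(round(e['score'],2),np.round(e['location']),int(e['region'].sum())) for e in d[:3]])
  if d and l!='kiln':
    g=[.4899,.3098,1.58] if 'left' in l else [.4715,.0933,.84]
    print(fit('post',[(i,d[0]['region'])],g,.08))
print(np.round(proj([[.543+.155*np.cos(a),.196+.155*np.sin(a),.08] for a in np.radians(range(0,360,30))],i)).tolist())
"
```

```text
t 5.35 tcp [0.5415 0.0624 0.2381] yaw 85.2 w 0.658 F [ 0.4 -0.6 -1.4]
turn [-0.  -0.   0.2] shift cm [13.32 -0.96 11.82]
front_post_left []
front_post_right [(0.69, array([166., 175.]), 6930)]
(array([0.47305254, 0.09525344, 0.83817439]), np.float64(0.9798952286563783))
kiln [(0.77, array([280.,  80.]), 84190)]
[[486.0, -11.0], [466.0, -147.0], [377.0, -258.0], [242.0, -292.0], [118.0, -229.0], [53.0, -104.0], [56.0, 29.0], [110.0, 134.0], [192.0, 195.0], [285.0, 211.0], [376.0, 181.0], [449.0, 104.0]]
```

View pics/w4.png

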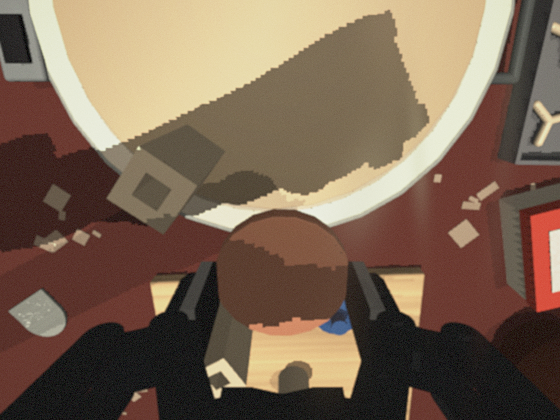

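```bash
cat >> h.py <<'E'
def shelf(im,i,angs,c0=(.543,.196)):
    from scipy.optimize import least_squares
    g=cv2.GaussianBlur(cv2.cvtColor(np.ascontiguousarray(im),cv2.COLOR_RGB2HSV)[:,:,1].astype(np.float32),(5,5),0);W=[]
    for t in np.radians(angs):
        rr=np.arange(.140,.172,.0005);P=np.c_[c0[0]+rr*np.cos(t),c0[1]+rr*np.sin(t),0*rr+.08]
        q=proj(P,i).astype(np.float32)
        if (q<3).any() or (q[:,0]>556).any() or (q[:,1]>416).any(): continue
        v=cv2.remap(g,q[:,0],q[:,1],1)[:,0];W.append(P[np.argmin(np.gradient(v)),:2])
    W=np.array(W);b=least_squares(lambda c:np.hypot(*(W-c).T)-.155,c0,loss='soft_l1',f_scale=.001)
    print('shelf',b.x,len(W),np.round(np.sort(abs(b.fun))[[0,len(W)//2,-1]],4))
E
python3 - <<'E'
from h import *
i=bot.camera_info('wrist');im=cv2.imread('pics/w4.png')[:,:,::-1]
shelf(im,i,range(255,375,3));shelf(im,i,list(range(200,225,3))+list(range(280,375,3)))
E
```

```text
shelf [0.5438404  0.19244741] 34 [0.     0.0003 0.0181]
shelf [0.54443105 0.19276902] 34 [0.     0.0006 0.0135]
```

Call:
carry_out(moves=[[[0,0,0],[5,-0.3,0],4.5],[[0,0,0],[10,-0.7,0],4.5],[[0,0,0],[13.3,-0.9,2],4.5],[[0,0,0],[13.3,-0.9,5],4.5],[[0,0,0],[13.3,-0.9,5],4.5]])

```text
t: 6.18
eef_pos: [0.5431, 0.1916, 0.186]
tool_rot: [-0.001, 0.738, 0.675, -0.002]
contact_force: [-0.2, -0.8, 0.3]
gripper_width: 0.657
```

```bash
python3 -c "
from h import *
go([.5438,.1955,.12],85.2)
i,im=look(None,0,0,'w5')
d=bot.silhouettes('front_post_left','wrist')
print([(round(e['score'],2),np.round(e['location']),int(e['region'].sum())) for e in d[:3]])
if d: print(fit('post',[(i,d[0]['region'])],[.4899,.3098,1.58],.08))
shelf(im,i,range(0,180,3))
T=bot.read_camera('top');shelf(T,bot.camera_info('top'),list(range(-20,85,3)))
"
```

```text
t 6.17 tcp [0.5431 0.1916 0.186 ] yaw 84.9 w 0.657 F [-0.2 -0.8  0.3]
turn [-0.2  0.2 -0.3] shift cm [0.41 0.06 6.6 ]
[(0.87, array([127.,  33.]), 9652)]
(array([0.48934561, 0.31092903, 1.60231263]), np.float64(0.9920553033429633))
shelf [0.54389045 0.19568764] 30 [0.0001 0.0008 0.0076]
shelf [0.54580793 0.2013286 ] 35 [0.0001 0.0028 0.021 ]
```

View pics/w5.png

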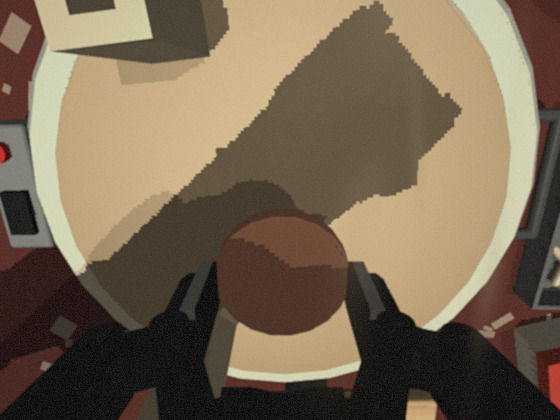

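```bash
python3 - <<'E'
from h import *
import cv2
i=bot.camera_info('wrist');im=cv2.imread('pics/w5.png')[:,:,::-1]
g=cv2.cvtColor(np.ascontiguousarray(im),cv2.COLOR_RGB2HSV)[:,:,1]
for c0 in[(.5437,.196)]:
  for t in [-88,-80,-60,-45,-30,-20,-10,0,10,20,30,135,150,165,180,190,200]:
    a=np.radians(t);rr=np.arange(.140,.176,.0005);P=np.c_[c0[0]+rr*np.cos(a),c0[1]+rr*np.sin(a),0*rr+.08]
    q=proj(P,i).astype(np.float32);v=cv2.remap(g.astype(np.float32),q[:,0],q[:,1],1)[:,0]
    j=np.argmin(np.gradient(cv2.GaussianBlur(v,(1,5),0).ravel()));print(t,np.round(q[j]),round(rr[j],4),round(float(v[max(0,j-4)])),round(float(v[min(71,j+4)])))
E
```

```text
-88 [301. 372.] 0.152 93 40
-80 [332. 387.] 0.173 135 45
-60 [379. 337.] 0.1415 54 41
-45 [440. 330.] 0.1695 89 94
-30 [465. 284.] 0.1575 97 40
-20 [484. 254.] 0.158 92 40
-10 [498. 220.] 0.1585 87 40
0 [507. 183.] 0.159 88 40
10 [510. 143.] 0.16 88 40
20 [503. 103.] 0.16 90 40
30 [490.  61.] 0.161 89 38
135 [82. 48.] 0.1565 77 64
150 [ 61. 107.] 0.1545 89 36
165 [ 57. 166.] 0.153 90 35
180 [ 67. 221.] 0.152 93 37
190 [ 81. 253.] 0.1515 90 37
200 [ 76. 293.] 0.173 111 157
```

```bash
python3 -c "
from h import *
i,im=look('disc',[.543,.193],.1674)
go([.545,.198,.1],85.2)
"
```

```text
[(0.72, array([282., 273.]), 13286)]
disc [0.5453 0.1928] IoU 0.980
t 6.42 tcp [0.5453 0.1931 0.1895] yaw 84.9 w 0.660 F [ 0.1 -0.4  0. ]
turn [ 0.1 -0.  -0.3] shift cm [ 0.48 -0.09  8.95]
```

Call:
carry_out(moves=[[[0,0,0],[0.5,0,3],4.5],[[0,0,0],[0.5,0,6],4.5],[[0,0,0],[0.5,0,8],4.5],[[0,0,0],[0.5,0,8.6],4.5],[[0,0,0],[0.5,0,8.6],4.5]])

```text
t: 7.05
eef_pos: [0.5451, 0.1987, 0.1025]
tool_rot: [0.0, 0.737, 0.676, 0.0]
contact_force: [-0.6, 0.6, -0.9]
gripper_width: 0.659
```

```bash
python3 -c "
from h import *
i,im=look('disc',[.545,.198],.083)
go([.545,.198,.099],85.2)
"
```

```text
[(0.8, array([282., 272.]), 13607)]
disc [0.5455 0.2   ] IoU 0.974
t 7.15 tcp [0.5455 0.199  0.1032] yaw 85.0 w 0.660 F [-0.2 -0.6 -0.6]
turn [ 0.1 -0.  -0.2] shift cm [-0.1  -0.04  0.42]
```

Lower until a light contact, then open and retreat.

Call:
carry_out(moves=[[[0,0,0],[0,0,0.25],4.5],[[0,0,0],[0,0,0.4],4.5],[[0,0,0],[0,0,0.4],4.5]])

```text
t: 7.52
eef_pos: [0.545, 0.1987, 0.0986]
tool_rot: [0.0, 0.737, 0.676, 0.0]
contact_force: [-1.3, -0.7, 3.7]
gripper_width: 0.66
```

Call:
carry_out(moves=[[[0,0,0],[0,0,0],6.6],[[0,0,0],[0,0,0],7],[[0,0,0],[0,0,-0.2],7.4],[[0,0,0],[0,0,-4],7.4],[[0,0,0],[-3,0,-9],7.4]])

```text
t: 8.15
eef_pos: [0.5412, 0.1708, 0.1884]
tool_rot: [-0.001, 0.736, 0.677, -0.0]
contact_force: [0.8, -0.4, 0.6]
gripper_width: 0.864
```

```bash
python3 -c "
from h import *
i,im=look('disc',[.545,.198],.08)
go([.412,-.204,.2],90)
"
```

```text
[(0.65, array([286., 166.]), 6493), (0.62, array([207., 341.]), 4018)]
disc [0.5451 0.2007] IoU 0.967
t 8.25 tcp [0.5453 0.1668 0.193 ] yaw 84.8 w 0.868 F [0.7 0.6 0.9]
turn [ 0.5 -0.  -5.2] shift cm [-38.13  -9.9   -0.82]
```

Call:
carry_out(moves=[[[0,0,0],[0,0,-5],8],[[0,0,0],[-5.5,-0.5,-6],8],[[0,0,0],[-11.5,-1,-6],8],[[0,0,-2],[-17.5,-2.5,-6],8],[[0,0,-5],[-23,-4.5,-6],8]])

```text
t: 8.88
eef_pos: [0.4766, -0.0585, 0.2479]
tool_rot: [0.0, 0.707, 0.707, 0.0]
contact_force: [1.0, -1.1, 0.4]
gripper_width: 0.938
```

Call:
carry_out(moves=[[[0,0,0],[-5,-1.5,1],8],[[0,0,0],[-10,-3,2],8],[[0,0,0],[-15,-4,4],8],[[0,0,0],[-19,-4,6],8],[[0,0,0],[-19,-4,6],8]])

```text
t: 9.5
eef_pos: [0.4355, -0.2493, 0.1863]
tool_rot: [-0.001, 0.709, 0.705, -0.001]
contact_force: [0.1, 0.6, -0.5]
gripper_width: 0.938
```

```bash
python3 -c "
from h import *
i,im=look('jar',[.412,-.204],.018)
go([.412,-.204,.046],90)
T=bot.read_camera('top');cv2.imwrite('pics/t1.png',T[:,:,::-1]);i=bot.camera_info('top')
d=bot.silhouettes('disc','top');print([(e['score'],e['location']) for e in d],fit('disc',[(i,d[0]['region'])],[.545,.2],.08))
"
```

```text
[(0.94, array([250., 131.]), 5626)]
jar [ 0.4114 -0.202 ] IoU 0.973
t 9.60 tcp [ 0.4374 -0.246   0.1877] yaw 90.0 w 0.935 F [-0.1  0.2 -0.5]
turn [-0.  -0.1 -0. ] shift cm [ 4.19 -2.53 14.18]Traceback (most recent call last):
  File "<string>", line 6, in <module>
    d=bot.silhouettes('disc','top');print([(e['score'],e['location']) for e in d],fit('disc',[(i,d[0]['region'])],[.545,.2],.08))
                                                                                                 ~^^^
IndexError: list index out of range
```

Call:
carry_out(moves=[[[0,0,0],[4.5,-2.5,3],8],[[0,0,0],[4.5,-2.5,7],8],[[0,0,0],[4.5,-2.5,11],8],[[0,0,0],[4.5,-2.5,13.7],8],[[0,0,0],[4.5,-2.5,13.7],8]])

```text
t: 10.32
eef_pos: [0.4118, -0.1999, 0.0503]
tool_rot: [-0.001, 0.706, 0.708, -0.0]
contact_force: [0.3, -0.7, 1.2]
gripper_width: 0.936
```

Call:
carry_out(moves=[[[0,0,0],[0,0,0],5],[[0,0,0],[0,0,0],5],[[0,0,0],[0,0,0],5],[[0,0,0],[0,0,0],5],[[0,0,0],[0,0,0],5]])

```text
t: 10.95
eef_pos: [0.4135, -0.2015, 0.0527]
tool_rot: [0.001, 0.707, 0.707, 0.001]
contact_force: [-1.0, 1.5, 8.0]
gripper_width: 0.676
```

Call:
carry_out(moves=[[[0,0,0],[0,0,0],5],[[0,0,0],[0,0,-2],5],[[0,0,0],[0,0,-7],5],[[0,0,0],[0,0,-13],5],[[0,0,0],[0,0,-19],5]])

```text
t: 11.58
eef_pos: [0.4119, -0.2013, 0.2436]
tool_rot: [0.0, 0.707, 0.707, 0.0]
contact_force: [1.2, -1.2, -1.7]
gripper_width: 0.673
```

```bash
python3 -c "
from h import *
go([.545,.13,.24],85)
i,im=look('jar',[.4115,-.2025],.018+.19,'w6')
"
```

```text
t 11.57 tcp [ 0.4119 -0.2013  0.2436] yaw 90.0 w 0.673 F [ 1.2 -1.2 -1.7]
turn [0. 0. 5.] shift cm [33.12 13.32  0.36]
[(0.87, array([283., 303.]), 20460)]
jar [ 0.4122 -0.2023] IoU 0.979
```

View pics/w6.png

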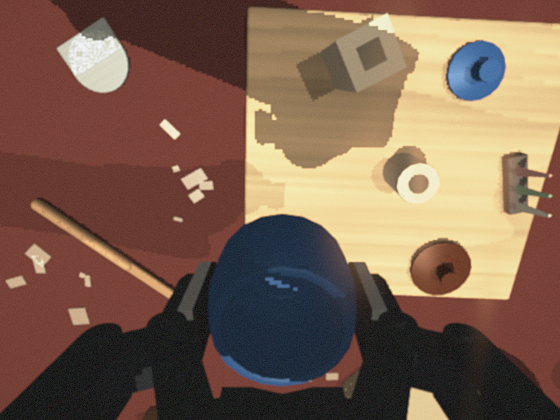

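View pics/t1.png

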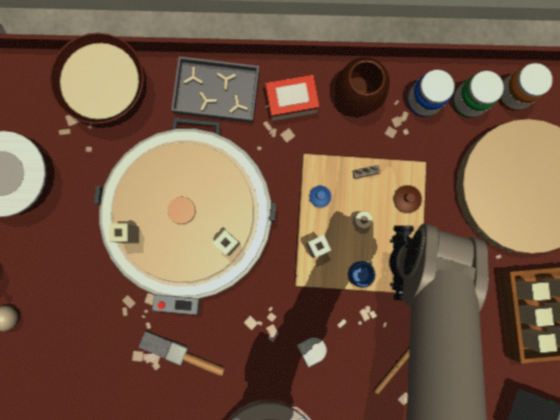

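Call:
carry_out(moves=[[[0,0,1],[5.5,2.2,0],5],[[0,0,2],[11,4.4,-0.5],5],[[0,0,3],[16.5,6.6,-0.5],5],[[0,0,4],[22,8.8,-0.5],5],[[0,0,5],[27,11,-0.5],5]])

```text
t: 12.3
eef_pos: [0.5224, 0.0704, 0.2461]
tool_rot: [0.0, 0.737, 0.676, 0.0]
contact_force: [0.3, -0.6, -1.5]
gripper_width: 0.674
```

Call:
carry_out(moves=[[[0,0,0],[4,1.4,0],5],[[0,0,0],[6,1.8,0],5],[[0,0,0],[6,1.8,0],5]])

```text
t: 12.68
eef_pos: [0.545, 0.1286, 0.2458]
tool_rot: [-0.0, 0.736, 0.677, 0.0]
contact_force: [0.5, 0.8, -1.6]
gripper_width: 0.672
```

```bash
python3 -c "
from h import *
i,im=look('disc',[.545,.2],.08)
go([.545,.2,.1245],85)
e=bot.silhouettes('jar','wrist');o=bot.get_obs()
if e: print('jar',fit('jar',[(i,e[0]['region'])],o['eef_pos'][:2],o['eef_pos'][2]-.034))
T=cv2.imread('pics/t1.png');i=bot.camera_info('top')
b,g,r=cv2.split(T.astype(int));reg=np.zeros(b.shape,bool);reg[190:230,160:202]=1
print('rgb disc/shelf',T[210,181],T[180,181])
k=reg&((g-b)*1.0/np.maximum(r,1)<.5*((T[210,181,1]*1.-T[210,181,0])/T[210,181,2]+(T[180,181,1]*1.-T[180,181,0])/T[180,181,2]))
q=np.argwhere(k)[:,::-1];print('disc px',q.mean(0),len(q),unproj(q.mean(0),.09,i))
for nm,v in(('row212',T[212]),('col182',T[:,182])): 
  s=cv2.cvtColor(v[None],cv2.COLOR_BGR2HSV)[0,:,1];print(nm,s[100:122],s[245:290],s[130:150])
"
```

```text
[(0.61, array([272.,  95.]), 4905)]
disc [0.5454 0.2008] IoU 0.961
t 12.78 tcp [0.545  0.1256 0.2457] yaw 85.0 w 0.671 F [ 0.5 -0.5 -2.3]
turn [-0.   0.1 -0. ] shift cm [ 7.42 -0.64 12.11]
jar (array([0.54522599, 0.128287  ]), np.float64(0.9613517550410754))
rgb disc/shelf [115 161 211] [132 180 210]
disc px [180.01088929 209.31034483] 551 [[0.54556668 0.20124447 0.09      ]]
row212 [32 32 33 33 32 31 31 31 30 33 36 57 75 85 95 97 96 98 98 98 97 98] [ 79  79  79  78  78  79  77  80  74  63  59  57  50  21   8   7   8   8
   8   9   9  11  21  25  26  25  18  25  16  26  86 151 165 169 172 165
 169 167 165 166 165 174 163 167 164] [95 95 95 95 96 95 95 96 95 94 95 95 93 96 95 95 94 94 94 95]
col182 [ 17  17  17  19  17  21  19  23  23  26  23  21  10  16 107 161 160 154
 108  33  17  16] [87 87 85 87 85 86 87 87 86 89 87 84 85 85 85 86 85 85 85 85 86 85 85 84
 85 84 84 85 83 83 85 83 84 82 83 83 82 71 64 62 52 25 14 11  9] [30 32 29 30 28 27 28 28 28 30 51 69 78 89 94 95 96 95 96 96]
```

Call:
carry_out(moves=[[[0,0,0],[4,-0.3,0],5],[[0,0,0],[7.2,-0.6,2],5],[[0,0,0],[7.2,-0.6,7],5],[[0,0,0],[7.2,-0.6,10.5],5],[[0,0,0],[7.2,-0.6,11.5],5]])

```text
t: 13.45
eef_pos: [0.5446, 0.1966, 0.129]
tool_rot: [-0.0, 0.738, 0.675, -0.002]
contact_force: [0.6, -0.2, -1.2]
gripper_width: 0.672
```

Call:
carry_out(moves=[[[0,0,0],[0,0,0],5],[[0,0,0],[0,0,0.2],5],[[0,0,0],[0,0,0.4],5],[[0,0,0],[0,0,0.4],5]])

```text
t: 13.95
eef_pos: [0.546, 0.1991, 0.1277]
tool_rot: [0.0, 0.737, 0.676, 0.0]
contact_force: [0.1, -0.3, -2.7]
gripper_width: 0.676
```

```bash
python3 -c "
from h import *
i,im=look('jar',[.545,.2],.09)
d=bot.silhouettes('disc','wrist');print([(e['score'],e['location'],e['region'].sum()) for e in d])
go([.545,.2,.124],85)
T=bot.read_camera('scene');cv2.imwrite('pics/s1.png',cv2.resize(T[130:380,240:480,::-1],None,fx=2.4,fy=2.4))
"
```

```text
[]
[(0.89, [278.2, 206.4], np.int64(2269))]
t 14.10 tcp [0.5459 0.1991 0.1274] yaw 85.0 w 0.672 F [ 0.2  0.7 -1.9]
turn [ 0. -0.  0.] shift cm [ 0.08 -0.09  0.34]
```

View pics/s1.png

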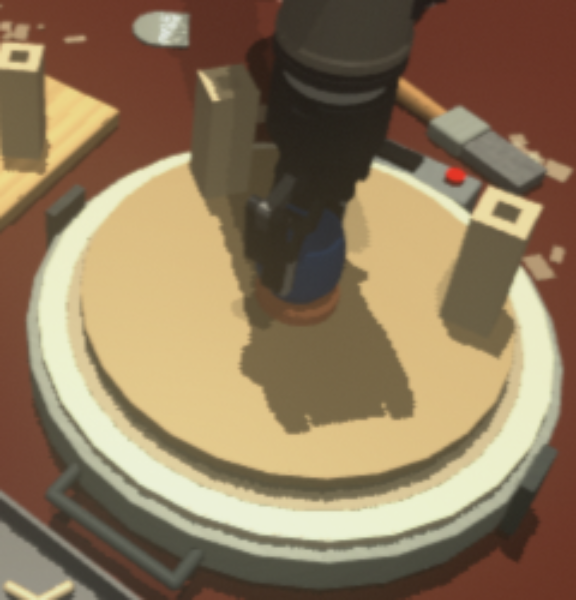

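Call:
carry_out(moves=[[[0,0,0],[0,0,0.2],5],[[0,0,0],[0,0,0.3],5],[[0,0,0],[0,0,0.3],5]])

```text
t: 14.52
eef_pos: [0.5458, 0.1991, 0.1247]
tool_rot: [0.0, 0.737, 0.676, -0.0]
contact_force: [-2.6, -1.0, 5.1]
gripper_width: 0.676
```

Call:
carry_out(moves=[[[0,0,0],[0,0,0],6.6],[[0,0,0],[0,0,0],7.4],[[0,0,0],[0,0,-0.1],7.8],[[0,0,0],[0,0,-4],7.8],[[0,0,0],[-2,0,-9.5],7.8]])

```text
t: 15.15
eef_pos: [0.5429, 0.1802, 0.2191]
tool_rot: [-0.001, 0.736, 0.677, -0.001]
contact_force: [1.1, -0.1, 0.8]
gripper_width: 0.917
```

Call:
carry_out(moves=[[[0,0,0],[-4.5,0,-1.5],7.8],[[0,0,0],[-4.5,0,-1.5],7.8],[[0,0,0],[-4.5,0,-1.5],7.8]])

```text
t: 15.52
eef_pos: [0.5399, 0.1344, 0.234]
tool_rot: [-0.0, 0.737, 0.676, 0.0]
contact_force: [-0.3, 0.1, 0.0]
gripper_width: 0.911
```

```bash
python3 -c "
from h import *
i,im=look('jar',[.545,.2],.09,'w7')
d=bot.silhouettes('disc','wrist');print([(e['score'],e['location'],e['region'].sum()) for e in d])
go([.589,-.16,.22],90)
"
```

```text
[(0.67, array([283., 112.]), 7200)]
jar [0.5459 0.1987] IoU 0.979
[]
t 15.68 tcp [0.5396 0.1355 0.2335] yaw 85.1 w 0.911 F [-0.1 -0.2 -0.2]
turn [-0.1 -0.  -4.9] shift cm [-29.02   7.43   1.33]
```

View pics/w7.png

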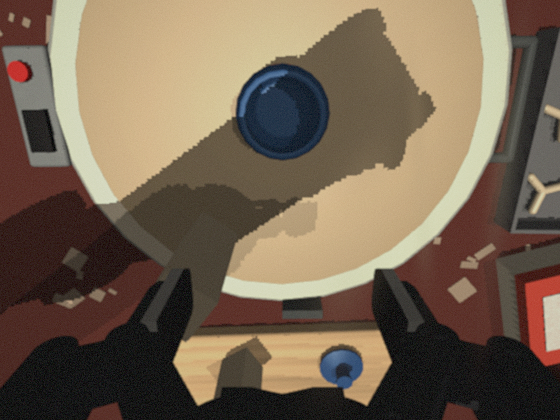

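Call:
carry_out(moves=[[[0,0,-1],[-5.7,1.5,-1.5],6],[[0,0,-2],[-11.4,3,-1.5],6],[[0,0,-3],[-17.1,4.4,0],6],[[0,0,-4],[-22.8,5.9,2],5],[[0,0,-5],[-28.5,7.3,3.5],5]])

```text
t: 16.3
eef_pos: [0.5883, -0.1567, 0.1978]
tool_rot: [-0.001, 0.706, 0.708, -0.0]
contact_force: [0.7, -1.0, 0.1]
gripper_width: 0.585
```

Call:
carry_out(moves=[[[0,0,0],[0,0,0],5],[[0,0,0],[0,0,0],5]])

```text
t: 16.55
eef_pos: [0.5882, -0.1546, 0.1985]
tool_rot: [-0.001, 0.707, 0.708, 0.0]
contact_force: [-0.6, 0.5, 0.8]
gripper_width: 0.589
```

```bash
python3 -c "
from h import *
i,im=look('lid',[.589,-.111],.018)
go([.589,-.111,.048],90)
i=bot.camera_info('top')
T=bot.read_camera('top');cv2.imwrite('pics/t2.png',T[:,:,::-1])
"
```

```text
[(0.77, array([284., 130.]), 3041)]
lid [ 0.5893 -0.1091] IoU 0.956
t 16.65 tcp [ 0.5885 -0.1535  0.1993] yaw 90.2 w 0.585 F [-0.3  0.1 -0.9]
turn [ 0.  -0.1  0.2] shift cm [ 4.23  0.06 15.13]
```

Call:
carry_out(moves=[[[0,0,0],[4.5,0.1,3],5],[[0,0,0],[4.5,0.1,8],5],[[0,0,0],[4.5,0.1,12],5],[[0,0,0],[4.5,0.1,14.4],5],[[0,0,0],[4.5,0.1,14.4],5]])

```text
t: 17.32
eef_pos: [0.5879, -0.1094, 0.0538]
tool_rot: [-0.001, 0.706, 0.708, -0.001]
contact_force: [-0.0, 0.0, 0.6]
gripper_width: 0.585
```

Call:
carry_out(moves=[[[0,0,0],[0,0,0],1],[[0,0,0],[0,0,0],1],[[0,0,0],[0,0,0],1],[[0,0,0],[0,0,0],1],[[0,0,0],[0,0,0],1]])

```text
t: 17.95
eef_pos: [0.5901, -0.1108, 0.0567]
tool_rot: [0.001, 0.707, 0.707, 0.001]
contact_force: [-1.3, 1.4, 7.3]
gripper_width: 0.182
```

Call:
carry_out(moves=[[[0,0,0],[0,0,0],1],[[0,0,0],[0,0,-2],1],[[0,0,0],[0,0,-8],1],[[0,0,0],[0,0,-14],1],[[0,0,0],[0,0,-19],1]])

```text
t: 18.58
eef_pos: [0.5893, -0.111, 0.2491]
tool_rot: [0.001, 0.707, 0.707, 0.001]
contact_force: [0.8, -0.1, -0.2]
gripper_width: 0.184
```

```bash
python3 -c "
from h import *
go([.545,.13,.24],85)
i,im=look('lid',[.589,-.1095],.018+.19,'w8')
"
```

```text
t 18.57 tcp [ 0.5893 -0.111   0.2491] yaw 90.0 w 0.184 F [ 0.8 -0.1 -0.2]
turn [0.2 0.  5. ] shift cm [24.1  -4.42  0.89]
[(0.89, array([279., 248.]), 6135)]
lid [ 0.589  -0.1104] IoU 0.773
```

View pics/w8.png

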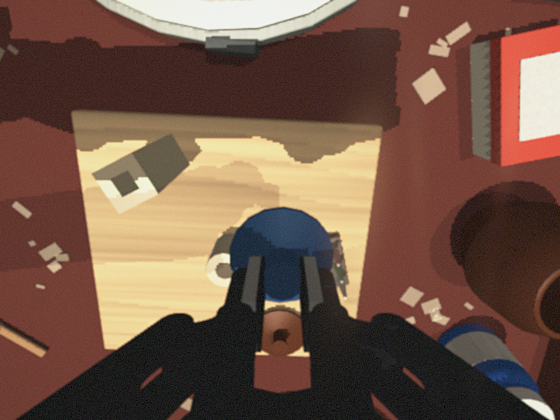

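Call:
carry_out(moves=[[[0,0,1],[5.5,-1,-0.5],1],[[0,0,2],[11,-2,-0.5],1],[[0,0,3],[16.5,-3,-0.5],1],[[0,0,4],[21,-4,-0.5],1],[[0,0,5],[23.5,-4.4,-0.5],1]])

```text
t: 19.3
eef_pos: [0.5437, 0.1269, 0.2508]
tool_rot: [-0.0, 0.736, 0.677, 0.0]
contact_force: [-0.2, -0.9, -0.3]
gripper_width: 0.185
```

Call:
carry_out(moves=[[[0,0,0],[0,0,0],1],[[0,0,0],[0,0,0],1]])

```text
t: 19.55
eef_pos: [0.5452, 0.1224, 0.2502]
tool_rot: [0.0, 0.738, 0.675, -0.0]
contact_force: [0.2, -0.6, -0.3]
gripper_width: 0.18
```

```bash
python3 -c "
from h import *
i,im=look('jar',[.5457,.199],.09)
go([.5457,.199,.1785],85)
e=bot.silhouettes('lid','wrist');o=bot.get_obs()
if e:
  g=e[0]['region'];r,c=np.where(g);print('lid px cols',c.min(),c.max(),'rows',r.min(),r.max(),len(r))
  print('model flange', [ (np.round(q.min(0)),np.round(q.max(0))) for q in [proj(circ((6,26),(9,26))+o['eef_pos']+[0,dy,-.0385],i) for dy in(0,.002,-.002)]])
"
```

```text
[(0.73, array([274.,  90.]), 6461), (0.17, array([187., 255.]), 5793)]
jar [0.5461 0.1985] IoU 0.959
t 19.65 tcp [0.5453 0.1221 0.2501] yaw 84.9 w 0.182 F [-0.  -0.6 -1.3]
turn [-0.   0.  -0.1] shift cm [ 7.67 -0.65  7.15]
lid px cols 229 332 rows 207 302 6162
model flange [(array([229., 210.]), array([334., 306.])), (array([228., 206.]), array([334., 303.])), (array([229., 214.]), array([334., 309.]))]
```

Call:
carry_out(moves=[[[0,0,0],[4,-0.3,0],1],[[0,0,0],[7.5,-0.55,1],1],[[0,0,0],[7.5,-0.55,4],1],[[0,0,0],[7.5,-0.55,5.8],1],[[0,0,0],[7.5,-0.55,5.8],1]])

```text
t: 20.32
eef_pos: [0.5455, 0.1974, 0.1907]
tool_rot: [-0.0, 0.738, 0.675, -0.002]
contact_force: [-0.2, 0.6, -0.6]
gripper_width: 0.178
```

Call:
carry_out(moves=[[[0,0,0],[0,0,0.4],1],[[0,0,0],[0,0,0.7],1],[[0,0,0],[0,0,0.9],1],[[0,0,0],[0,0,1],1]])

```text
t: 20.82
eef_pos: [0.5461, 0.1991, 0.1823]
tool_rot: [0.0, 0.737, 0.676, 0.0]
contact_force: [0.6, -0.1, -1.1]
gripper_width: 0.185
```

```bash
python3 -c "
from h import *
go([.546,.1987,.1785],85)
i,im=look(None,0,0)
for l in('jar','lid'):
  e=bot.silhouettes(l,'wrist')
  for x in e[:1]: r,c=np.where(x['region']);print(l,c.min(),c.max(),r.min(),r.max(),len(r))
S=bot.read_camera('scene')[150:330,270:450,::-1]
cv2.imwrite('pics/s2.png',np.hstack([cv2.resize(S,(400,400)),cv2.resize(im[100:380,140:420,::-1],(400,400))]))
"
```

```text
t 20.82 tcp [0.5461 0.1991 0.1823] yaw 85.0 w 0.185 F [ 0.6 -0.1 -1.1]
turn [ 0. -0.  0.] shift cm [-0.05 -0.01  0.38]
jar 227 334 180 248 2817
lid 229 333 206 303 6204
```

View pics/s2.png

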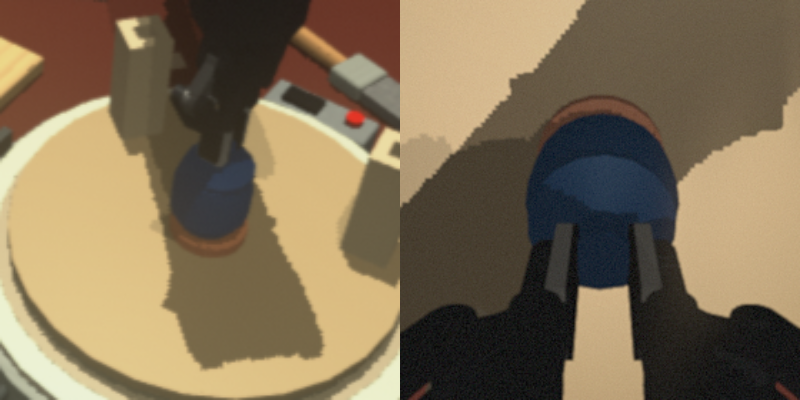

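Call:
carry_out(moves=[[[0,0,0],[0,0,0.2],1],[[0,0,0],[0,0,0.35],1],[[0,0,0],[0,0,0.45],1],[[0,0,0],[0,0,0.45],1]])

```text
t: 21.52
eef_pos: [0.5466, 0.1996, 0.1786]
tool_rot: [0.0, 0.737, 0.676, 0.001]
contact_force: [-1.6, -0.4, 6.3]
gripper_width: 0.18
```

Call:
carry_out(moves=[[[0,0,0],[0,0,0],2.5],[[0,0,0],[0,0,0],4],[[0,0,0],[0,0,-0.2],4.5],[[0,0,0],[0,0,-4],5],[[0,0,0],[-2,0,-8],5]])

```text
t: 22.15
eef_pos: [0.5437, 0.1807, 0.2583]
tool_rot: [-0.001, 0.736, 0.677, -0.0]
contact_force: [0.7, -0.2, 0.9]
gripper_width: 0.582
```

Call:
carry_out(moves=[[[0,0,-3],[-5,0,0],6],[[0,0,-3],[-5,0,0],6]])

```text
t: 22.4
eef_pos: [0.5404, 0.1246, 0.2577]
tool_rot: [0.001, 0.721, 0.692, -0.001]
contact_force: [-0.5, 1.2, -0.2]
gripper_width: 0.699
```

```bash
python3 -c "
from h import *
i,im=look('lid',[.5457,.199],.14)
e=bot.silhouettes('jar','wrist')
if e: print('jar',e[0]['score'],fit('jar',[(i,e[0]['region'])],[.5457,.199],.09))
go([.4705,-.15,.25],117.6)
for n in('top','scene'):
  T=bot.read_camera(n);i=bot.camera_info(n)
  d=bot.silhouettes('lid',n)
  if d: print(n,'lid',d[0]['score'],fit('lid',[(i,d[0]['region'])],[.5457,.199],.14))
"
```

```text
[(0.89, array([287.,  94.]), 5429), (0.36, array([198., 239.]), 4562)]
lid [0.5469 0.2011] IoU 0.968
jar 0.68 (array([0.54549423, 0.1985553 ]), np.float64(0.1182219419924338))
t 22.55 tcp [0.5398 0.13   0.2576] yaw 88.0 w 0.701 F [1.  1.5 0.1]
turn [ -0.   -0.  -29.6] shift cm [-28.22  -5.95   0.74]
scene lid 0.66 (array([0.5470686, 0.2010425]), np.float64(0.9601769911504425))
```

Call:
carry_out(moves=[[[0,0,-6],[-5.6,-0.7,0],7],[[0,0,-12],[-11.2,-1.4,0],7],[[0,0,-18],[-16.8,-2.1,0],7],[[0,0,-24],[-22.4,-2.9,0],7],[[0,0,-29.6],[-27.7,-3.6,0.5],7]])

```text
t: 23.38
eef_pos: [0.4944, -0.1475, 0.253]
tool_rot: [0.001, 0.516, 0.856, 0.0]
contact_force: [0.9, -0.7, -0.1]
gripper_width: 0.821
```

Call:
carry_out(moves=[[[0,0,0],[0,0,0],7],[[0,0,0],[0,0,0],7]])

```text
t: 23.62
eef_pos: [0.4947, -0.1452, 0.2526]
tool_rot: [-0.0, 0.518, 0.855, 0.0]
contact_force: [0.6, 1.0, -0.4]
gripper_width: 0.82
```

```bash
python3 -c "
from h import *
i,im=look('post',[.4708,-.102,.48],.018)
go([.4708,-.102,.095],117.6)
"
```

```text
[(0.78, array([278., 128.]), 2732), (0.58, array([469.,  34.]), 14146)]
post [ 0.4707 -0.1007  0.4725] IoU 0.951
t 23.73 tcp [ 0.4949 -0.1442  0.2528] yaw 117.8 w 0.821 F [-0.  -0.1  0.4]
turn [ 0.  -0.   0.2] shift cm [ 4.86 -0.18 15.78]
```

Call:
carry_out(moves=[[[0,0,0.5],[5,0,1],7],[[0,0,0.5],[5,0,6],7],[[0,0,0.5],[5,0,11],7],[[0,0,0.5],[5,0,15.7],7],[[0,0,0.5],[5,0,15.7],7]])

```text
t: 24.35
eef_pos: [0.4691, -0.0999, 0.0933]
tool_rot: [-0.003, 0.52, 0.854, -0.001]
contact_force: [-0.1, -0.1, 0.1]
gripper_width: 0.819
```

Call:
carry_out(moves=[[[0,0,0],[0,0,0],3],[[0,0,0],[0,0,0],3],[[0,0,0],[0,0,0],3],[[0,0,0],[0,0,0],3],[[0,0,0],[0,0,0],3]])

```text
t: 24.98
eef_pos: [0.4728, -0.1018, 0.0977]
tool_rot: [0.002, 0.522, 0.853, 0.001]
contact_force: [-2.0, 1.2, 7.3]
gripper_width: 0.415
```

Call:
carry_out(moves=[[[0,0,0],[0,0,0],3],[[0,0,0],[0,0,-3],3],[[0,0,0],[0,0,-9],3],[[0,0,0],[0,0,-15],3],[[0,0,0],[0,0,-20],3]])

```text
t: 25.6
eef_pos: [0.4711, -0.1017, 0.2989]
tool_rot: [0.001, 0.522, 0.853, 0.0]
contact_force: [0.6, 0.3, -2.7]
gripper_width: 0.42
```

```bash
python3 -c "
from h import *
go([.67,.12,.29],85)
i,im=look('post',[.4707,-.101,.47],.018+.2)
"
```

```text
t 25.60 tcp [ 0.4711 -0.1017  0.2989] yaw 117.1 w 0.420 F [ 0.6  0.3 -2.7]
turn [ 0.1  0.1 32.1] shift cm [10.68 27.8   0.92]
[(0.76, array([278., 287.]), 15731)]
post [ 0.4711 -0.101   0.4864] IoU 0.981
```

Call:
carry_out(moves=[[[0,0,6],[2.7,5,0],3],[[0,0,12],[5.4,10,0],3],[[0,0,18],[8.1,15,0],3],[[0,0,24],[10.8,20,0],3],[[0,0,30],[13.5,25,0],3]])

```text
t: 26.32
eef_pos: [0.6327, 0.1332, 0.2951]
tool_rot: [0.0, 0.726, 0.688, -0.0]
contact_force: [1.2, 0.0, -1.6]
gripper_width: 0.416
```

```bash
python3 -c "
from h import *
go([.6682,.189,.29],85.6)
"
```

```text
t 26.32 tcp [0.6327 0.1332 0.2951] yaw 86.9 w 0.416 F [ 1.2  0.  -1.6]
turn [-0.   0.   1.3] shift cm [5.76 3.24 0.5 ]
```

Call:
carry_out(moves=[[[0,0,1.3],[4,2.2,0],3],[[0,0,1.3],[5.7,3.2,2],3],[[0,0,1.3],[5.7,3.2,7],3],[[0,0,1.3],[5.7,3.2,11.5],3],[[0,0,1.3],[5.7,3.2,12.8],3]])

```text
t: 26.95
eef_pos: [0.6648, 0.1863, 0.1638]
tool_rot: [-0.001, 0.732, 0.681, -0.003]
contact_force: [0.5, -0.4, -0.3]
gripper_width: 0.422
```

Call:
carry_out(moves=[[[0,0,0],[0,0,0],3],[[0,0,0],[0,0,0],3]])

```text
t: 27.2
eef_pos: [0.6683, 0.1882, 0.1701]
tool_rot: [0.001, 0.733, 0.681, 0.002]
contact_force: [-0.4, 0.1, -1.1]
gripper_width: 0.416
```

```bash
python3 -c "
from h import *
go([.6682,.189,.1585],85.6)
i,im=look('post',[.6682,.189,0],.085)
for n in('top','scene'):
  T=bot.read_camera(n);i=bot.camera_info(n)
  d=bot.silhouettes('post',n);print(n,[(e['score'],e['location']) for e in d])
  if n=='scene' and d: print(fit('post',[(i,d[0]['region'])],[.6682,.189,-.08],.083))
"
```

```text
t 27.20 tcp [0.6683 0.1882 0.1701] yaw 85.8 w 0.416 F [-0.4  0.1 -1.1]
turn [ 0.2 -0.1  0.2] shift cm [ 0.08 -0.02  1.16]
[(0.68, array([278., 286.]), 15585)]
post [ 0.6681  0.1868 -0.0716] IoU 0.938
top []
scene [(0.56, [329.9, 279.2])]
(array([0.66624537, 0.19062166, 0.07894959]), np.float64(0.6776315789473685))
```

Call:
carry_out(moves=[[[0,0,0],[0,0,0.5],3],[[0,0,0],[0,0,0.8],3],[[0,0,0],[0,0,1],3],[[0,0,0],[0,0,1.1],3],[[0,0,0],[0,0,1.1],3]])

```text
t: 28.12
eef_pos: [0.6667, 0.1878, 0.1597]
tool_rot: [0.0, 0.733, 0.681, -0.0]
contact_force: [-8.6, -4.2, 18.4]
gripper_width: 0.416
```

Call:
carry_out(moves=[[[0,0,0],[0,0,-0.1],3],[[0,0,0],[0,0,-0.12],3]])

```text
t: 28.38
eef_pos: [0.6667, 0.1877, 0.1597]
tool_rot: [0.0, 0.733, 0.681, -0.0]
contact_force: [-5.8, -1.8, 10.9]
gripper_width: 0.42
```

Call:
carry_out(moves=[[[0,0,0],[0,0,0],4],[[0,0,0],[0,0,0],5],[[0,0,0],[0,0,0],6.5],[[0,0,0],[0,0,-4],6.5],[[0,0,0],[0,0,-9],6.5]])

```text
t: 29.0
eef_pos: [0.6663, 0.1872, 0.2473]
tool_rot: [-0.001, 0.732, 0.681, -0.001]
contact_force: [0.8, -0.3, 0.2]
gripper_width: 0.761
```

Call:
carry_out(moves=[[[0,0,0],[-4,0,-3],7],[[0,0,0],[-7,0,-3],7],[[0,0,0],[-7,0,-3],7]])

```text
t: 29.38
eef_pos: [0.6626, 0.1139, 0.2779]
tool_rot: [0.001, 0.734, 0.679, -0.0]
contact_force: [-0.4, 0.7, 0.3]
gripper_width: 0.819
```

```bash
python3 -c "
from h import *
i,im=look('post',[.668,.188,-.08],.08,'w9')
go([.65,-.27,.22],104)
"
```

```text
[(0.69, array([274., 102.]), 3387), (0.58, array([167.,  77.]), 583)]
post [ 0.6665  0.19   -0.0619] IoU 0.891
t 29.48 tcp [0.6618 0.118  0.2775] yaw 85.8 w 0.816 F [ 0.1  0.2 -0.5]
turn [ -0.   -0.  -18.2] shift cm [-38.78   1.67   5.74]
```

View pics/w9.png

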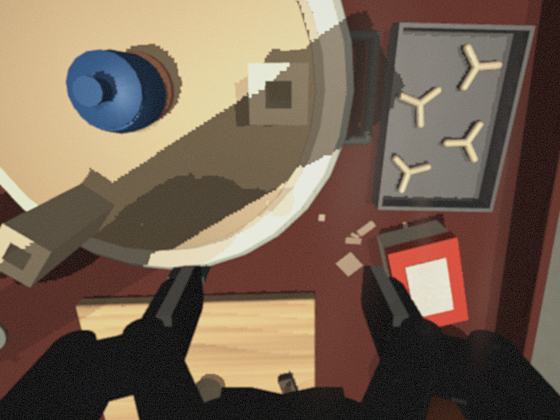

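Call:
carry_out(moves=[[[0,0,-3],[-6,0.4,0],7],[[0,0,-6],[-12,0.8,0],7],[[0,0,-9],[-18,1.2,0],6],[[0,0,-12],[-24,1.6,1],5],[[0,0,-15],[-30,2,3],4.5]])

```text
t: 30.1
eef_pos: [0.6609, -0.182, 0.2484]
tool_rot: [0.001, 0.636, 0.772, 0.001]
contact_force: [0.9, -0.0, 0.1]
gripper_width: 0.528
```

Call:
carry_out(moves=[[[0,0,-3.2],[-6,0.4,2.5],4.5],[[0,0,-3.2],[-8,0,4.7],4.5],[[0,0,-3.2],[-8,0,4.7],4.5],[[0,0,-3.2],[-8,0,4.7],4.5]])

```text
t: 30.6
eef_pos: [0.676, -0.2568, 0.202]
tool_rot: [-0.0, 0.614, 0.789, 0.001]
contact_force: [0.5, 1.3, 0.1]
gripper_width: 0.527
```

```bash
python3 -c "
from h import *
i,im=look(None,0,0,'w10')
go([.6475,-.2166,.04],104)
d=bot.silhouettes('cones','wrist');print([(round(e['score'],2),e['location'],e['region'].sum()) for e in d])
g=d[0]['region']
# dark strip: low value, low saturation pixels in the region
h=cv2.cvtColor(np.ascontiguousarray(im),cv2.COLOR_RGB2HSV);r,c=np.where(g)
r0,r1,c0,c1=r.min()-12,r.max()+12,c.min()-12,c.max()+12;print(c0,c1,r0,r1)
cv2.imwrite('pics/w10c.png',cv2.resize(im[max(r0,0):r1,c0:c1,::-1],None,fx=4,fy=4,interpolation=cv2.INTER_CUBIC))
k=g&(h[:,:,2]<95);q=np.argwhere(k)[:,::-1].astype(np.float32);print(len(q),cv2.minAreaRect(q))
b=max((fit('cones',[(i,k)],[.6475,-.2166,y],.018) for y in(.24,.1,.4)),key=lambda a:a[1]);print('dark',b,np.degrees(b[0][2]))
b=fit('cones',[(i,g)],[.6475,-.2166,.24],.018);print('all',b,np.degrees(b[0][2]))
"
```

```text
t 30.65 tcp [ 0.6763 -0.2568  0.2026] yaw 104.3 w 0.528 F [ 0.2 -0.  -0.1]
turn [ 0.1 -0.   0.3] shift cm [ 4.59 -1.85 16.26]
[(0.92, [262.6, 127.3], np.int64(1768))]
238 286 79 177
1484 ((262.0, 128.0), (24.0, 74.0), 0.0)
dark (array([ 0.64874361, -0.21551447,  0.2385586 ]), np.float64(0.7854872881355932)) 13.668400827675146
all (array([ 0.64927372, -0.21616723,  0.22133257]), np.float64(0.9329815303430079)) 12.681421914425595
```

View pics/w10c.png

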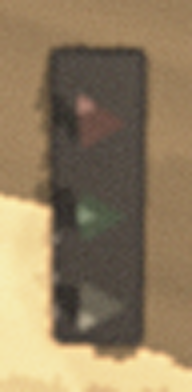

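Call:
carry_out(moves=[[[0,0,0.8],[4.6,-1.6,3],4.5],[[0,0,0.8],[4.6,-1.6,8],4.5],[[0,0,0.8],[4.6,-1.6,13],4.5],[[0,0,0.8],[4.6,-1.6,15.8],4.5],[[0,0,0.8],[4.6,-1.6,16.4],4.5]])

```text
t: 31.32
eef_pos: [0.6479, -0.2179, 0.0363]
tool_rot: [-0.001, 0.62, 0.784, -0.0]
contact_force: [0.7, 0.5, 0.3]
gripper_width: 0.526
```

Call:
carry_out(moves=[[[0,0,0],[0,0,0],4.5],[[0,0,0],[0,0,0],3.5],[[0,0,0],[0,0,0],1.5],[[0,0,0],[0,0,0],1.5],[[0,0,0],[0,0,0],1.5]])

```text
t: 31.95
eef_pos: [0.6494, -0.2201, 0.0389]
tool_rot: [0.001, 0.621, 0.784, 0.0]
contact_force: [-0.4, 0.1, 6.8]
gripper_width: 0.217
```

```bash
python3 -c "
from h import *
i,im=look('cones',[.649,-.216,.23],.018)
go([.649,-.216,.0385],103)
"
```

```text
[(0.79, array([283., 271.]), 6596)]
cones [ 0.6489 -0.2173  0.2315] IoU 0.840
t 32.05 tcp [ 0.6494 -0.2201  0.0388] yaw 103.2 w 0.218 F [-1.4  0.3  7.2]
turn [0.1 0.1 0.2] shift cm [0.41 0.05 0.03]
```

Call:
carry_out(moves=[[[0,0,0],[0,0,0],1.5],[[0,0,0],[0,0,-1],1.5],[[0,0,0],[0,0,-6],1.5],[[0,0,0],[0,0,-12],1.5],[[0,0,0],[0,0,-18],1.5]])

```text
t: 32.67
eef_pos: [0.6479, -0.2198, 0.2193]
tool_rot: [-0.0, 0.621, 0.784, 0.0]
contact_force: [-0.0, -0.1, 0.1]
gripper_width: 0.22
```

```bash
python3 - <<'E'
from h import *
i,im=look('cones',[.649,-.2165,.23],.018+.18)
o=bot.get_obs();go([.48,.13,.25],85.6)
r=rot(o['tool_rot'])
g8=cv2.cvtColor(cv2.imread('pics/w8.png'),cv2.COLOR_BGR2GRAY)
gn=cv2.cvtColor(np.ascontiguousarray(im),cv2.COLOR_RGB2GRAY)
print('cam in tool',r.inv().apply(i['position']-o['eef_pos']), 'view dir',r.inv().apply(rot(i['attitude']).apply([0,0,-1])))
for nm,g in(('now',gn),('w8',g8)):
  for row in range(250,420,12):
    c=np.where(g[row]<38)[0]; c=c[(c>60)|(row>380)]
    if len(c): print(nm,row,c.min(),c.max(),end=' | ')
  print()
for row in (260,290,318,340,380):
  for up in(-.015,0,.02,.04,.06):
    P=unproj([[170,row]],o['eef_pos'][2]+up,i)[0];print(row,up,np.round(r.inv().apply(P-o['eef_pos'])[:2]*1000),end=' ')
  print()
E
```

```text
[(0.9, array([281., 274.]), 6630)]
cones [ 0.6476 -0.2175  0.22  ] IoU 0.846
t 32.77 tcp [ 0.6524 -0.22    0.2261] yaw 103.2 w 0.219 F [ 0.7 -0.3 -0.4]
turn [ 0.7  0.2 17.6] shift cm [38.   -8.76 -2.73]
cam in tool [ 0.08429625 -0.00248912 -0.11976133] view dir [-0.31770573 -0.0105126   0.94813109]
now 250 195 558 | now 262 258 559 | now 274 230 559 | now 286 227 559 | now 298 222 559 | now 310 214 557 | now 322 152 549 | now 334 136 544 | now 346 118 533 | now 358 103 531 | now 370 85 524 | now 382 68 514 | now 394 50 513 | now 406 33 529 | now 418 17 546 | 
w8 250 241 529 | w8 262 231 534 | w8 274 233 500 | w8 286 230 559 | w8 298 227 559 | w8 310 219 559 | w8 322 158 558 | w8 334 141 455 | w8 346 123 559 | w8 358 106 559 | w8 370 87 559 | w8 382 70 559 | w8 394 53 559 | w8 406 35 559 | w8 418 18 559 | 
260 -0.015 [ 13. -52.] 260 0 [ 21. -46.] 260 0.02 [ 32. -39.] 260 0.04 [ 42. -32.] 260 0.06 [ 53. -24.] 
290 -0.015 [ -2. -53.] 290 0 [  8. -48.] 290 0.02 [ 21. -40.] 290 0.04 [ 34. -32.] 290 0.06 [ 46. -25.] 
318 -0.015 [-16. -55.] 318 0 [ -5. -49.] 318 0.02 [ 10. -41.] 318 0.04 [ 25. -33.] 318 0.06 [ 40. -26.] 
340 -0.015 [-28. -56.] 340 0 [-16. -50.] 340 0.02 [  1. -42.] 340 0.04 [ 18. -34.] 340 0.06 [ 35. -26.] 
380 -0.015 [-52. -58.] 380 0 [-37. -52.] 380 0.02 [-16. -44.] 380 0.04 [  4. -35.] 380 0.06 [ 24. -27.]
```

```bash
python3 - <<'E'
from h import *
i=bot.camera_info('scene');tcp=np.array([.5461,.1991,.1823]);ty=np.array([np.sin(np.radians(85)),-np.cos(np.radians(85)),0]);tx=np.array([np.cos(np.radians(85)),np.sin(np.radians(85)),0])
im=cv2.imread('pics/s2.png')
for a,b in [(168,97),(172,90),(185,120),(195,110),(205,160),(213,62),(238,160),(255,110),(262,90)]:
    P0=i['position'];P1=unproj([[270+a/2.222,150+b/2.222]],0,i)[0];d=P1-P0
    for off in(0,):
        n=tx;t=((tcp+off*tx-P0)@n)/(d@n);P=P0+t*d
        print((a,b),'lat %.0f up %.0f'%((P-tcp)@ty*1000,(P-tcp)[2]*1000),'gray',im[b,a].mean())
g=im[:,:400].mean(2)
for row in range(40,170,10): 
    c=np.where(g[row]<55)[0];print(row,c.min() if len(c) else None,c.max() if len(c) else None,end=' | ')
E
```

```text
(168, 97) lat 87 up 96 gray 66.66666666666667
(172, 90) lat 83 up 99 gray 68.0
(185, 120) lat 60 up 56 gray 40.333333333333336
(195, 110) lat 48 up 56 gray 40.666666666666664
(205, 160) lat 19 up -13 gray 54.666666666666664
(213, 62) lat 33 up 88 gray 50.0
(238, 160) lat -40 up -61 gray 54.666666666666664
(255, 110) lat -52 up -17 gray 161.66666666666666
(262, 90) lat -57 up -0 gray 65.0
40 174 292 | 50 174 305 | 60 183 318 | 70 171 328 | 80 170 272 | 90 202 299 | 100 171 321 | 110 176 373 | 120 181 386 | 130 194 243 | 140 200 241 | 150 191 242 | 160 186 240 |
```

Call:
carry_out(moves=[[[0,0,0],[0,0,6],1.5],[[0,0,0],[0,0,12],1.5],[[0,0,0],[0,0,16.5],1.5],[[0,0,0],[0,0,17.6],1.5],[[0,0,0],[0,0,17.8],1.5]])

```text
t: 33.4
eef_pos: [0.6484, -0.2197, 0.0399]
tool_rot: [-0.0, 0.621, 0.784, -0.0]
contact_force: [-0.3, 0.1, -0.3]
gripper_width: 0.22
```

Call:
carry_out(moves=[[[0,0,0],[0,0,0.1],1.5],[[0,0,0],[0,0,0.15],1.5]])

```text
t: 33.65
eef_pos: [0.6491, -0.2201, 0.0389]
tool_rot: [0.001, 0.621, 0.784, 0.0]
contact_force: [-0.8, 0.2, 5.7]
gripper_width: 0.217
```

Call:
carry_out(moves=[[[0,0,0],[0,0,0],3],[[0,0,0],[0,0,0],4.5],[[0,0,0],[0,0,-5],5],[[0,0,0],[0,0,-10],7],[[0,0,0],[-4.5,0,-14],8]])

```text
t: 34.28
eef_pos: [0.6599, -0.2588, 0.1805]
tool_rot: [0.0, 0.618, 0.786, 0.002]
contact_force: [1.2, -0.3, -0.5]
gripper_width: 0.938
```

```bash
python3 - <<'E'
from h import *
i,im=look('cones',[.6487,-.2173,.23],.018)
go([.6487,-.2173,.14],193.4)
E
```

```text
[(0.56, array([279., 134.]), 2017)]
cones [ 0.6486 -0.216   0.2213] IoU 0.937
t 34.38 tcp [ 0.6612 -0.2709  0.1834] yaw 102.8 w 0.934 F [-0.4 -0.9 -0.7]
turn [ -0.1   0.7 -90.6] shift cm [ 5.54 -0.07  4.29]
```

Call:
carry_out(moves=[[[0,0,-10],[1.5,0,0],8],[[0,0,-20],[3,0,0],8],[[0,0,-30],[4.5,0,0],8],[[0,0,-40],[4.85,0,0],8],[[0,0,-50],[4.85,0,0],8]])

```text
t: 35.0
eef_pos: [0.6472, -0.2158, 0.1773]
tool_rot: [-0.0, 0.228, 0.974, -0.0]
contact_force: [1.1, 1.5, -0.5]
gripper_width: 0.939
```

Call:
carry_out(moves=[[[0,0,-10],[0,0,0],8],[[0,0,-20],[0,0,0],8],[[0,0,-30],[0,0,0],8],[[0,0,-40],[0,0,0],8],[[0,0,-40],[0,0,0],8]])

```text
t: 35.62
eef_pos: [0.6472, -0.2166, 0.177]
tool_rot: [-0.0, -0.114, 0.993, 0.0]
contact_force: [0.3, -0.1, -0.1]
gripper_width: 0.938
```

```bash
python3 - <<'E'
from h import *
go([.6486,-.2165,.0385],193)
o=bot.get_obs();r=rot(o['tool_rot']);i=bot.camera_info('scene');S=bot.read_camera('scene')
cv2.imwrite('pics/s3.png',S[:,:,::-1])
h=cv2.cvtColor(np.ascontiguousarray(S),cv2.COLOR_RGB2HSV)
for up in range(-20,90,8):
    lat=np.arange(-.11,.111,.004)
    P=o['eef_pos']+r.apply(np.c_[0*lat,lat,0*lat-up/1000]);q=proj(P,i).astype(int)
    print('%4d'%up,''.join('#' if h[b,a,2]<60 and h[b,a,1]<110 else ('.' if h[b,a,1]>=110 else 'o') for a,b in q))
E
```

```text
t 35.62 tcp [ 0.6472 -0.2166  0.177 ] yaw -166.9 w 0.938 F [ 0.3 -0.1 -0.1]
turn [ 0.  -0.   0.1] shift cm [-0.15 -0.04 13.85]
 -20 ooooooo.ooo........................................ooooo
 -12 ooooooooo..oo.oo....................ooo.............oooo
  -4 oooooooooooooooo.....................oo..............o..
   4 oooooooooooooooo....................ooo................o
  12 oooooooooooooooo....................ooo.................
  20 oooooooooooooooo.....................oo.................
  28 oooooooooooooo#####...oo.............#.#.#..............
  36 ooooooooo########.##......o..ooooo....##................
  44 ooooooooo###########.............#####.....#............
  52 oooooooo###oo################.####.##......#............
  60 ooooooooo#######oo################o....##...............
  68 ooooooooo#######oo.#################..##.##.#...........
  76 ooooooooo###oo##############################.#..........
  84 .oooooooo######################################.........
```

Call:
carry_out(moves=[[[0,0,0],[-0.1,0,4],8],[[0,0,0],[-0.1,0,8.5],8],[[0,0,0],[-0.1,0,12.5],8],[[0,0,0],[-0.1,0,13.8],8],[[0,0,0],[-0.1,0,13.8],8]], newtons=30)

```text
t: 36.3
eef_pos: [0.6485, -0.2161, 0.0395]
tool_rot: [-0.0, -0.114, 0.993, 0.0]
contact_force: [0.1, 1.0, 0.9]
gripper_width: 0.936
```

Call:
carry_out(moves=[[[0,0,0],[0,0,0],7],[[0,0,0],[0,0,0],5.5],[[0,0,0],[0,0,0],5.5],[[0,0,0],[0,0,0],5.5],[[0,0,0],[0,0,0],5.5]])

```text
t: 36.92
eef_pos: [0.6508, -0.2161, 0.0431]
tool_rot: [0.002, -0.115, 0.993, -0.001]
contact_force: [-1.4, -0.1, 9.9]
gripper_width: 0.646
```

Call:
carry_out(moves=[[[0,0,0],[0,0,0],5.5],[[0,0,0],[0,0,-2],5.5],[[0,0,0],[0,0,-7],5.5],[[0,0,0],[0,0,-13],5.5],[[0,0,0],[0,0,-19],5.5]])

```text
t: 37.55
eef_pos: [0.6484, -0.2161, 0.2332]
tool_rot: [0.001, -0.115, 0.993, -0.0]
contact_force: [0.9, -0.5, 0.4]
gripper_width: 0.644
```

```bash
python3 - <<'E'
from h import *
i,im=look('cones',[.6485,-.2165,.23],.018+.19)
go([.48,.13,.25],175.6)
E
```

```text
[(0.69, array([281., 173.]), 1379)]
cones [ 0.6485 -0.2165  0.23  ] IoU 0.000
t 37.65 tcp [ 0.6524 -0.2154  0.2396] yaw -166.8 w 0.645 F [0.8 0.7 1.4]
turn [-0.2  0.8 17.6] shift cm [ 8.87 37.56 -1.36]
```

```bash
python3 - <<'E'
from h import *
i,im=look('cones',[.6485,-.2165,.23],.018)
go([.6485,-.2165,.12],193)
i=bot.camera_info('scene');T=bot.read_camera('scene');d=bot.silhouettes('cones','scene');print([(round(e['score'],2),e['location'],e['region'].sum()) for e in d[:2]])
E
```

```text
[(0.78, array([281., 164.]), 1410)]
cones [ 0.6496 -0.217   0.2007] IoU 0.905
t 37.75 tcp [ 0.6492 -0.2162  0.2326] yaw -166.8 w 0.645 F [-0.2 -0.5 -0.4]
turn [-0.1  0.2  0.2] shift cm [ 0.11  0.02 11.26]
[(0.57, [151.8, 212.5], np.int64(333))]
```

Call:
carry_out(moves=[[[0,0,0.6],[0,0,5],8],[[0,0,0.6],[0,0,11],8],[[0,0,0.6],[0,0,17],8],[[0,0,0.6],[0,0,19.5],8],[[0,0,0.6],[0,0,20],8]])

```text
t: 38.48
eef_pos: [0.6476, -0.2159, 0.028]
tool_rot: [-0.001, -0.11, 0.994, 0.001]
contact_force: [0.0, 0.0, 0.5]
gripper_width: 0.935
```

Call:
carry_out(moves=[[[0,0,0],[0,0,0],7],[[0,0,0],[0,0,0],5],[[0,0,0],[0,0,0],5],[[0,0,0],[0,0,0],5],[[0,0,0],[0,0,0],5]])

```text
t: 39.1
eef_pos: [0.6503, -0.2164, 0.0323]
tool_rot: [0.002, -0.11, 0.994, -0.001]
contact_force: [-0.3, -0.9, 6.6]
gripper_width: 0.712
```

Call:
carry_out(moves=[[[0,0,0],[0,0,0],5],[[0,0,0],[0,0,-2],5],[[0,0,0],[0,0,-7],5],[[0,0,0],[0,0,-13],5],[[0,0,0],[0,0,-20],5]])

```text
t: 39.72
eef_pos: [0.6481, -0.2161, 0.2252]
tool_rot: [0.0, -0.11, 0.994, -0.0]
contact_force: [1.5, -0.8, -1.6]
gripper_width: 0.715
```

```bash
python3 - <<'E'
from h import *
i,im=look('cones',[.649,-.2165,.21],.018+.2,'w11')
go([.48,.2,.235],175.6)
E
```

```text
[(0.71, array([284., 290.]), 10271)]
cones [ 0.6444 -0.2156  0.1958] IoU 0.673
t 39.83 tcp [ 0.6524 -0.2154  0.2322] yaw -167.4 w 0.713 F [-0.2  0.7 -1.2]
turn [-0.2  0.7 17. ] shift cm [ 7.74 44.3  -0.62]
```

Call:
carry_out(moves=[[[0,0,2],[0.9,5.5,-1],5],[[0,0,4],[1.8,11,-1],5],[[0,0,6],[2.7,16.5,-1],5],[[0,0,8],[3.6,22,-1],5],[[0,0,10],[4.5,27.5,-1],5]])

```text
t: 40.45
eef_pos: [0.5434, 0.0439, 0.233]
tool_rot: [0.001, -0.022, 1.0, -0.0]
contact_force: [0.6, 0.4, -1.3]
gripper_width: 0.714
```

```bash
python3 - <<'E'
from h import *
go([.4805,.203,.235],175.6)
E
```

```text
t 40.45 tcp [0.5434 0.0439 0.233 ] yaw -177.4 w 0.714 F [ 0.6  0.4 -1.3]
turn [-0.   0.1  7. ] shift cm [ 5.58 16.17 -0.22]
```

Call:
carry_out(moves=[[[0,0,2],[1.8,5.4,0],5],[[0,0,4],[3.7,10.8,0],5],[[0,0,7],[5.6,16.2,0],5],[[0,0,7],[5.6,16.2,0],5],[[0,0,7],[5.6,16.2,0],5]])

```text
t: 41.08
eef_pos: [0.4812, 0.2012, 0.2325]
tool_rot: [0.0, 0.038, 0.999, -0.001]
contact_force: [0.5, -2.0, -0.7]
gripper_width: 0.71
```

```bash
python3 - <<'E'
from h import *
go([.4805,.203,.097],175.6)
i,im=look('cones',[.4805,.203,-.08],.08+.138)
o=bot.get_obs()
for n in('top','scene'):
  T=bot.read_camera(n);i=bot.camera_info(n)
  for l in('front_post_left','front_post_right','cones'):
    d=bot.silhouettes(l,n);print(n,l,[(round(e['score'],2),np.round(e['location']),e['region'].sum()) for e in d[:2]])
    if d and l!='cones': print(fit('post',[(i,d[0]['region'])],[.4893,.311,1.6] if 'left' in l else [.473,.0955,.84],.08))
E
```

```text
t 41.08 tcp [0.4812 0.2012 0.2325] yaw 175.7 w 0.710 F [ 0.5 -2.  -0.7]
turn [-0.1  0.   0.1] shift cm [ 0.09  0.19 13.55]
[(0.66, array([283., 291.]), 10185)]
cones [ 0.4814  0.2015 -0.0844] IoU 0.703
top front_post_left []
top front_post_right [(0.58, array([224., 240.]), np.int64(363))]
(array([0.47203646, 0.09303917, 0.93467864]), np.float64(0.8716707021791767))
top cones []
scene front_post_left [(0.82, array([438., 239.]), np.int64(1485))]
(array([0.49249193, 0.31084644, 1.64608516]), np.float64(0.9704336399474376))
scene front_post_right [(0.95, array([331., 180.]), np.int64(1410))]
(array([0.47482502, 0.09502864, 0.85610661]), np.float64(0.9754385964912281))
scene cones [(0.97, array([391., 164.]), np.int64(668)), (0.69, array([334., 182.]), np.int64(1245))]
```

Call:
carry_out(moves=[[[0,0,0],[0.1,0.15,4],5],[[0,0,0],[0.1,0.15,8],5],[[0,0,0],[0.1,0.15,11],5],[[0,0,0],[0.1,0.15,12.8],5],[[0,0,0],[0.1,0.15,13],5]])

```text
t: 42.2
eef_pos: [0.48, 0.203, 0.1014]
tool_rot: [-0.001, 0.038, 0.999, -0.0]
contact_force: [-0.4, -0.1, 0.1]
gripper_width: 0.712
```

Call:
carry_out(moves=[[[0,0,0],[0,0,0.1],5],[[0,0,0],[0,0,0.3],5],[[0,0,0],[0,0,0.4],5],[[0,0,0],[0,0,0.4],5]])

```text
t: 42.7
eef_pos: [0.4805, 0.2031, 0.0984]
tool_rot: [0.0, 0.038, 0.999, 0.0]
contact_force: [0.9, -0.0, -1.5]
gripper_width: 0.713
```

Call:
carry_out(moves=[[[0,0,0],[0,0,0.15],5],[[0,0,0],[0,0,0.3],5],[[0,0,0],[0,0,0.3],5]])

```text
t: 43.08
eef_pos: [0.4802, 0.2031, 0.0949]
tool_rot: [-0.0, 0.038, 0.999, -0.0]
contact_force: [-0.4, 0.2, -0.1]
gripper_width: 0.714
```

Call:
carry_out(moves=[[[0,0,0],[0,0,0.1],5],[[0,0,0],[0,0,0.15],5],[[0,0,0],[0,0,0.15],5]])

```text
t: 43.45
eef_pos: [0.4803, 0.2032, 0.0942]
tool_rot: [0.0, 0.038, 0.999, -0.0]
contact_force: [-1.7, -0.5, 6.3]
gripper_width: 0.722
```

Call:
carry_out(moves=[[[0,0,0],[0,0,0],6.6],[[0,0,0],[0,0,0],7],[[0,0,0],[0,0,0],7.2],[[0,0,0],[0,0,-2],7.2],[[0,0,0],[0,0,-7],7.2]])

```text
t: 44.08
eef_pos: [0.4791, 0.2025, 0.1638]
tool_rot: [-0.002, 0.038, 0.999, -0.001]
contact_force: [1.6, -0.4, 1.2]
gripper_width: 0.846
```

Call:
carry_out(moves=[[[0,0,0],[0,0,-5],7.2],[[0,0,0],[0,-5,-6],7.2],[[0,0,0],[0,-11,-6],7.2],[[0,0,0],[0,-17,-6],7.2],[[0,0,0],[0,-23,-6],7.2]])

```text
t: 44.7
eef_pos: [0.4626, -0.0277, 0.225]
tool_rot: [0.001, 0.038, 0.999, -0.0]
contact_force: [1.8, -0.1, 0.5]
gripper_width: 0.841
```

Call:
carry_out(moves=[[[0,0,0],[0,-6,0],7.2],[[0,0,0],[0,-12,0],7.2],[[0,0,0],[0,-18,0],7.2],[[0,0,0],[0,-22,0],7.2],[[0,0,0],[0,-22,0],7.2]])

```text
t: 45.32
eef_pos: [0.4452, -0.249, 0.2244]
tool_rot: [0.0, 0.041, 0.999, -0.0]
contact_force: [-0.2, 1.0, 0.6]
gripper_width: 0.841
```

```bash
python3 - <<'E'
from h import *
go([.48,0,.3])
G={'disc':([.545,.2],.08),'jar':([.546,.2],.09),'lid':([.546,.2],.14),'post':([.6675,.189,-.08],.08),'cones':([.4805,.203,-.075],.08),'front_post_left':([.4895,.311,1.6],.08),'front_post_right':([.473,.0953,.84],.08),'short_post':([.533,-.205],.018),'brown_lid':([.5856,-.314],.018)}
for n in('top','scene'):
  T=bot.read_camera(n);i=bot.camera_info(n);cv2.imwrite(f'pics/{n}F.png',T[:,:,::-1])
  for l,(p,z) in G.items():
    d=bot.silhouettes(l,n)
    if d:
      d=min(d,key=lambda e:np.hypot(*(np.array(e['location'])-proj([*p[:2],z+.03],i)[0])))
      f=fit(l if l in M else 'post',[(i,d['region'])],p,z);print(n,l,round(d['score'],2),np.round(d['location']),np.round(f[0],4),'%.2f'%f[1])
    else: print(n,l,None)
E
```

```text
t 45.33 tcp [ 0.4452 -0.249   0.2244] yaw 175.3 w 0.841 F [-0.2  1.   0.6]
turn [0. 0. 0.] shift cm [-1.41 25.1  -7.58]
top disc None
top jar 0.52 [188. 215.] [0.54   0.1891] 0.28
top lid 0.84 [178. 210.] [0.5445 0.1984] 0.89
top post 0.97 [184. 149.] [0.6656 0.187  0.0447] 0.93
top cones 0.53 [176. 240.] [ 0.4782  0.2006 -0.0553] 0.85
top front_post_left 0.61 [126. 230.] [0.4896 0.3091 1.6094] 0.91
top front_post_right 0.64 [223. 243.] [0.4724 0.0929 0.8325] 0.83
top short_post 0.83 [365. 222.] [ 0.532  -0.2037] 0.80
top brown_lid 0.63 [409. 200.] [ 0.588  -0.3157] 0.88
scene disc 0.59 [363. 259.] [0.5453 0.2009] 0.25
scene jar 0.82 [365. 242.] [0.5464 0.1996] 0.48
scene lid 0.68 [368. 225.] [0.5473 0.1999] 0.91
scene post 0.72 [139. 178.] [ 0.6675  0.189  -0.08  ] 0.00
scene cones 0.63 [386. 228.] [ 0.4762  0.2206 -0.9667] 0.54
scene front_post_left 0.75 [443. 240.] [0.4904 0.31   1.6871] 0.94
scene front_post_right 0.56 [334. 184.] [0.4752 0.0959 0.7594] 0.98
scene short_post 0.62 [196. 179.] [ 0.5352 -0.2011] 0.89
scene brown_lid 0.79 [138. 179.] [ 0.5824 -0.3197] 0.77
```

```bash
python3 -c "
from station import bot
print(bot.hand_in(), bot.get_obs()['t'])"
```

```text
the job is handed in; nothing more can be done
the job is handed in; nothing more can be done
```

I loaded the layer in the order asked and handed it in at about 46 s of the 128 s allowed. The drip disc went first, then the jar on it, the jar's blue lid, the third tall post behind, and the cone pack in front. Nothing fell. The largest reported wrist force was about 21 N, when the post touched down.

**Last checks, by camera fits after the arm had left:**

| Check | Result |
|---|---|
| Triangle of posts | sides about 217, 214 and 215 mm |
| Lid and jar | within about 3 mm of the shelf centre taken from the posts |
| Lid height | fits seated height (model overlap 0.89 to 0.91; touch-down at the expected height) |
| Cone pack | within about 3 mm of the midpoint between the front posts, 1 to 2° off broadside |
| Front posts, short post, brown lid | within about 6 mm of the first readings, most within 3; I put this down to camera error |

**What disagreed or was not confirmed:**
- The first lengthwise try at the cone pack closed above the strip and missed. I had gripped it by its width first, as advised. I set it down and took it by the ends, because the gripper's linkage would have hit the jar.
- The different views of the shelf centre disagreed by 3 to 5 mm, so the disc may be about 3 mm off centre.
- The disc was hidden from the top camera at the end. The final fits from the scene camera were poor for the disc, jar and cones, and it picked out the wrong object for the third post. For these I relied on the top view, the lid fit, the touch-down forces and earlier wrist-camera views.
- The picture limit was used up, so I did not see the final scene by eye.

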